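Turn the guide rollers over for their second inspection picture and pack them

ROBOT

A 6-joint arm with a two-finger parallel gripper is mounted at the origin on the work surface. World frame = base frame: x ahead of the robot, y to its left, z up, the work surface at z = 0. Lengths are in m, angles in rad, forces in N, time in s.
With the tool pointing down it reaches from about 0.375 to 0.9 m from the base axis. Payload 3.1 kg.
Tool frame: the origin (TCP) lies on the centre line of the jaws, within the pads' length; the fingertips stand robot.nose_length ahead of it and the grasp point (between the pads) lies 6 mm ahead of it (robot.nose_length is the distance from the TCP to the fingertips, in m); z points along the fingers, y is the line along which they close (so a half turn about z gives the same grasp; the last joint's range is limited). The gripper opens to 87 mm and grips with 3 to 60 N. Pads are 19 mm wide; open, the fingers measure 117 mm over their backs; the gripper's body (75 mm by 190 mm) begins 51 mm behind the grasp point.
Start: joints at [1.079, 0.527, 1.433, -0, 1.181, -0.178], TCP at [0.193, 0.594, 0.226] pointing down, gripper open.
Joint ranges: [-3.08, 3.08], [-0.75, 2.2], [0.22, 2.44], [-1.43, 4.57], [0, 2.65], [-2.85, 2.85]. Speed limits (rad/s): [2.79, 2.79, 3.14, 3.14, 3.14, 3.14].

INTERFACE

Orientations are given as a unit quaternion [x, y, z, w].
In Python, from rig import robot gives the robot as it stands.
- The arm moves only by the shell command python3 -m crank 'ROWS' [FORCE]. ROWS is JSON, one flat list of numbers, 7 for each row, row after row: the shift along the tool's x, y, z in mm, then the turn, a rotation vector about the tool's x, y, z in degrees, then the closure in counts, from 0 (fully open) to 255 (shut). In form: [x, y, z, ax, ay, az, fingers, x, y, z, ax, ay, az, fingers, ...]. A call has exactly 5 rows; each row is the pose to reach, as a shift and turn from the pose commanded when the call began, along the tool's axes at that moment; what a row does not reach only later rows make up. A row lasts 1/12 s, in which the tool goes at most 41.7 mm and 7.16 degrees, less where a joint would pass 70% of its speed; a pose out of reach is approached as far as the arm can. A call with a gripper value outside its range is refused whole. The fingers move at their own pace and stop on an object; FORCE is the grip in N (left out, the last holds). Time passes only in rows, so rows that repeat a pose let the fingers close, or fill a call up. It gives the time, the measured TCP pose, the force, the opening and the grip force at its end, in the units of the state.
- robot.get_obs(): the state, without advancing time (a new reading comes with each control period).
- robot.camera(name): name is "scene" or "side" or "wrist"; returns a dict with "pixels" (384x512x3 uint8, red, green, blue), "intrinsics" (3x3 intrinsics, pixels), "k1" (the pictures are not rectified: a ray, as slopes to the right and down, at radius r is drawn at 1 + k1 r^2 times it, then the intrinsics apply), "extrinsics" (4x4, takes a point from camera to world coordinates); the wrist camera has in their place "mount" (4x4, takes a point from camera to tool coordinates, whose origin is the TCP and whose axes are the flange's). Camera axes: x right, y down, z forward; pixel columns grow to the right and rows downward; lengths in m; the calibration is good to about 2 mm. A picture is of the moment at which its call begins: read the wrist's pose just before it. There is no depth.
- robot.hand_in(): hands the job in; it is judged then, once.
The state is a dict: "time": time; "q": joint angles; "joint_velocities": joint speeds; "joint_torque": joint torques, N m; "position": TCP position; "tool_rot": TCP orientation; "ft_force": force on the tool from outside, world axes, zero at the start; "moment": the same for the moment, N m; "grip_width": finger opening in m; "grip_force": force on a finger pad.
Only numpy, scipy, OpenCV 4.12 (cv2) and the standard library are available. Lean on these libraries where they do the work, as an engineer would, in place of code of your own. Each camera call takes 0.05 s, during which the arm holds its last target. There are 200 camera calls.

TASK

The guide rollers on the mat have been inspected on their upper side: switch on the camera's lamp with the toggle lever, and roll every roller about half a turn forward along the mat by pushing on its top, so that it lies along the white tape line, centred on it, with its pen line turned underneath. With all of them on the line and the lamp on, press the camera's trigger button fully to take the picture. Then lay each roller flat in a bed of its own in the black case, all with the stub shaft towards the side with the handle, leave the lamp on, and leave the other things on the bench where they are.

Things in the scene. Friction and masses are not known exactly. Their poses are not given: they have to be found in the camera images.
- roller_a_mid (a point): guide roller (2 or 3 are there): aluminium tube, diameter 50 mm, 96 mm long, with a thin steel stub shaft (diameter 18, 24 mm long) on one end only; about 0.35 kg. The point is the tube's centre, on its axis; x runs along the axis towards the stub, z to the black pen line along the tube, which is on top at the start. Pushed along its top it rolls; let go, it stops in a few mm. One turn: 157 mm.
- roller_a_stub (a point): free end of the stub shaft of the roller of roller_a_mid, on its axis, 72 mm from that point
- roller_b_mid (a point): guide roller (2 or 3 are there): aluminium tube, diameter 50 mm, 96 mm long, with a thin steel stub shaft (diameter 18, 24 mm long) on one end only; about 0.35 kg. The point is the tube's centre, on its axis; x runs along the axis towards the stub, z to the black pen line along the tube, which is on top at the start. Pushed along its top it rolls; let go, it stops in a few mm. One turn: 157 mm.
- roller_b_stub (a point): free end of the stub shaft of the roller of roller_b_mid, on its axis, 72 mm from that point
- roller_c_mid (a point): guide roller (2 or 3 are there): aluminium tube, diameter 50 mm, 96 mm long, with a thin steel stub shaft (diameter 18, 24 mm long) on one end only; about 0.35 kg. The point is the tube's centre, on its axis; x runs along the axis towards the stub, z to the black pen line along the tube, which is on top at the start. Pushed along its top it rolls; let go, it stops in a few mm. One turn: 157 mm.
- roller_c_stub (a point): free end of the stub shaft of the roller of roller_c_mid, on its axis, 72 mm from that point
- line (a point): middle of the white tape line (12 x 490 mm) on the black rubber mat (190 x 500, 3 mm thick, fixed), on the mat's upper face. y runs along the line, x across it, the way the rollers must roll. They start side by side 66 to 92 mm on its -x side, about parallel to it. The mat reaches 50 mm to +x and 140 mm to -x of the line.
- case_floor (a point): centre of the foam floor's upper face in the open black case (260 x 172 mm, walls 6 thick and 40 high, floor 10 mm above the bench; 1.5 kg, standing loose). x runs across its three beds, y along them to the side with handle and latches. Beds are centred at x = -66, 0, 66 mm, each 160 mm long, between foam ribs 8 wide, 10 mm high at x = -99, -33, 33, 99 mm.
- lamp (a joint): toggle lever of the camera's lamp: hinge, 0 rad = off (leaning 0.5 rad from upright to the console's -x), 1.0 rad = fully on (0.5 rad to its +x); it stays where it is left and is pushed with under 3 N
- lamp_tip (a point): centre of the black ball (26 mm across) on the toggle lever's end, 50 mm from the hinge, which lies 26 mm above the bench. Its axes turn with the lever; at 0 rad they are those of the console: the ball swings over the top about the y axis, towards +x
- trigger (a joint): the camera's trigger button: 0 m = out, 0.006 m = fully pressed (takes 5 N); it springs back
- trigger_top (a point): centre of the top of the grey trigger button (28 mm across, 26 mm above the bench when out, pressed straight down), on the same steel plate as the lamp lever
- caliper: digital caliper lying flat, 190 mm long; a bystander; the origin is the centre of its underside
- tape_roll: roll of white tape lying flat, 84 mm across, 24 mm high; a bystander; the origin is the centre of its underside
- screwdriver: screwdriver lying flat, its handle towards its -x; a bystander; the origin is the centre of its underside
- wrench: open-ended wrench lying flat; a bystander; the origin is the centre of its underside
- jar: brown glass jar, 64 mm across, 90 mm high, standing; a bystander; the origin is the centre of its underside
There are look-alikes about, which are no part of the job. Leave any blue look-alike of the part that bears roller_a_mid alone.

How it is judged:
On the way, in this order (a step that is already met when the one before it is completed fails the run):
1. the lamp is on and every roller lies on the tape line, rolled over so that its pen line is underneath (x of roller_a_mid in the frame of line between -0.012 and 0.012 m and y of roller_a_mid in the frame of line between -0.25 and 0.25 m and z of roller_a_mid in the frame of line between 0.02 and 0.03 m and angle between the x axis of each of roller_a_mid, roller_b_mid, roller_c_mid and the y axis of line, either way round below 0.17 rad and angle between each of roller_a_mid, roller_b_mid, roller_c_mid's own z axis and vertical above 2 rad and x of roller_b_mid in the frame of line between -0.012 and 0.012 m and y of roller_b_mid in the frame of line between -0.25 and 0.25 m and z of roller_b_mid in the frame of line between 0.02 and 0.03 m and x of roller_c_mid in the frame of line between -0.012 and 0.012 m and y of roller_c_mid in the frame of line between -0.25 and 0.25 m and z of roller_c_mid in the frame of line between 0.02 and 0.03 m and value of joint lamp above 0.8 rad and value of joint trigger below 0.002 m), for 0.2 s.
2. the trigger is pressed with all rollers on the line and the lamp on (x of roller_a_mid in the frame of line between -0.012 and 0.012 m and y of roller_a_mid in the frame of line between -0.25 and 0.25 m and z of roller_a_mid in the frame of line between 0.02 and 0.03 m and angle between the x axis of each of roller_a_mid, roller_b_mid, roller_c_mid and the y axis of line, either way round below 0.17 rad and angle between each of roller_a_mid, roller_b_mid, roller_c_mid's own z axis and vertical above 2 rad and x of roller_b_mid in the frame of line between -0.012 and 0.012 m and y of roller_b_mid in the frame of line between -0.25 and 0.25 m and z of roller_b_mid in the frame of line between 0.02 and 0.03 m and x of roller_c_mid in the frame of line between -0.012 and 0.012 m and y of roller_c_mid in the frame of line between -0.25 and 0.25 m and z of roller_c_mid in the frame of line between 0.02 and 0.03 m and value of joint lamp above 0.8 rad and value of joint trigger above 0.0045 m), for 0.05 s.
At the end, for the whole second after the job is handed in: Each roller present lies at rest on the case floor between ribs (axis 19 to 31 mm above the foam), within 0.2 rad of the beds, its tube within 40 mm of the beds' middle lengthwise, stub end over 30 mm towards the handle side; lamp lever beyond 0.8 rad, trigger released (x of roller_a_mid in the frame of case_floor between -0.11 and 0.11 m and y of roller_a_mid in the frame of case_floor between -0.04 and 0.04 m and z of roller_a_mid in the frame of case_floor between 0.019 and 0.031 m and angle between the x axis of each of roller_a_mid, roller_b_mid, roller_c_mid and the y axis of case_floor, either way round below 0.2 rad and y of each of roller_a_stub, roller_b_stub, roller_c_stub in the frame of case_floor above 0.03 m and linear speed of each of roller_a, roller_b, roller_c below 0.02 m/s and x of roller_b_mid in the frame of case_floor between -0.11 and 0.11 m and y of roller_b_mid in the frame of case_floor between -0.04 and 0.04 m and z of roller_b_mid in the frame of case_floor between 0.019 and 0.031 m and x of roller_c_mid in the frame of case_floor between -0.11 and 0.11 m and y of roller_c_mid in the frame of case_floor between -0.04 and 0.04 m and z of roller_c_mid in the frame of case_floor between 0.019 and 0.031 m and value of joint lamp above 0.8 rad and value of joint trigger below 0.002 m); the robot touches nothing.
It fails at once if another thing on the bench is shifted by more than 30 mm (distance of any of caliper, tape_roll, screwdriver, wrench, jar from where it was at the start of the episode above 0.03 m).
Of roller_a, roller_b, roller_c only 2 to 3 are there at a start; the rules pass over those that are not, and their reading is None.
At some moment in a run one of case may be knocked a few centimetres aside while the robot is not near it.
Once in a run the grip may slacken for a moment while it holds something.
It also fails if it takes over 210 s, if anything falls off the work surface, if the arm or the gripper's body presses on something with over 40 N, if the wrist force passes 120 N, or if a joint passes its speed limit or range.

## Working session

There is one attempt and no reset: what is moved stays moved. The work goes in short steps, Python scripts to look and compute and a shell command to move; the robot and the scene stay as the last step left them, time stands still between calls to the robot, and variables do not carry over. Pictures are saved under pics/ and viewed, at most 14 in all, crops included, and the job is handed in when it is done.

```bash
ls; mkdir -p pics; python3 - <<'E'
from rig import robot
import cv2,numpy as np
o=robot.get_obs(); print({k:np.round(v,3) for k,v in o.items()}, robot.nose_length)
for n in ["scene","side","wrist"]:
    c=robot.camera(n); cv2.imwrite(f"pics/{n}0.png",c["pixels"][:,:,::-1]); np.savez(f"pics/{n}0.npz",**c)
    print(n,np.round(c["intrinsics"],1).tolist(),c["k1"],np.round(c.get("extrinsics",c.get("mount")),3).tolist())
E
```

```text
pics
{'time': np.float64(0.0), 'q': array([ 1.079,  0.528,  1.434, -0.   ,  1.181, -0.179]), 'joint_velocities': array([-0.   , -0.   ,  0.001, -0.   ,  0.   , -0.001]), 'joint_torque': array([ 2.0000e-03, -4.4006e+01, -1.7660e+01,  6.4000e-02,  5.8000e-02,
       -0.0000e+00]), 'position': array([0.193, 0.594, 0.225]), 'tool_rot': array([ 0.156,  0.988, -0.001, -0.   ]), 'ft_force': array([ 0.244, -0.293, -0.047]), 'moment': array([ 0.012, -0.029,  0.016]), 'grip_force': np.float64(0.0), 'grip_width': np.float64(0.087)} 0.025
scene [[373.8, 0.0, 256.8], [0.0, 373.8, 193.9], [0.0, 0.0, 1.0]] -0.09304226229256417 [[0.714, 0.414, -0.565, 1.152], [0.701, -0.425, 0.573, -0.714], [-0.003, -0.805, -0.594, 0.715], [0.0, 0.0, 0.0, 1.0]]
side [[490.2, 0.0, 258.0], [0.0, 490.2, 180.5], [0.0, 0.0, 1.0]] -0.1672895960649922 [[0.654, -0.555, 0.515, -0.199], [-0.757, -0.468, 0.456, -0.739], [-0.012, -0.688, -0.726, 1.123], [0.0, 0.0, 0.0, 1.0]]
wrist [[309.0, 0.0, 251.4], [0.0, 309.0, 192.5], [0.0, 0.0, 1.0]] -0.035542230478961094 [[-0.001, -0.959, -0.284, 0.078], [1.0, -0.0, -0.0, -0.001], [0.0, -0.284, 0.959, -0.16], [0.0, 0.0, 0.0, 1.0]]
```

```bash
python3 - <<'E'
import cv2
for n in ["scene","side"]:
    i=cv2.imread(f"pics/{n}0.png"); cv2.imwrite(f"pics/{n}0b.png",cv2.resize(i,(800,600),interpolation=cv2.INTER_CUBIC))
E
```

```text
(no output)
```

View pics/scene0b.png

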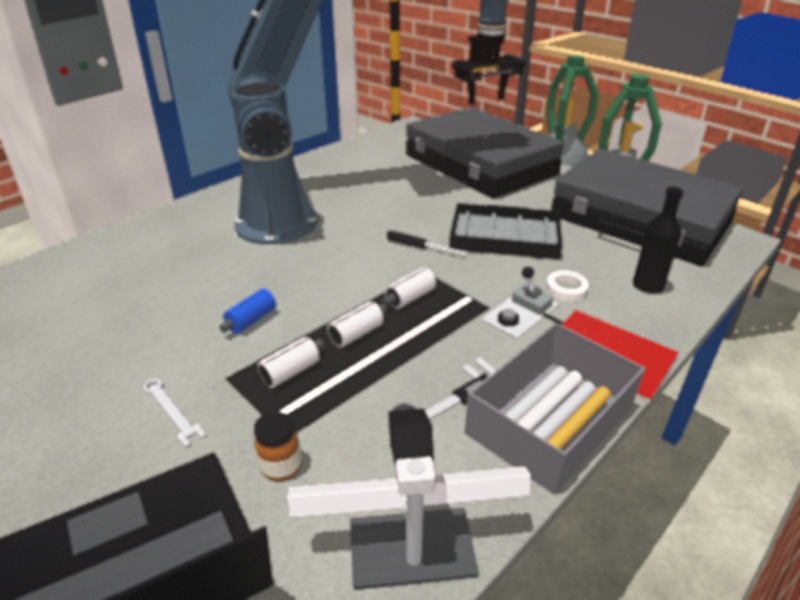

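View pics/side0b.png

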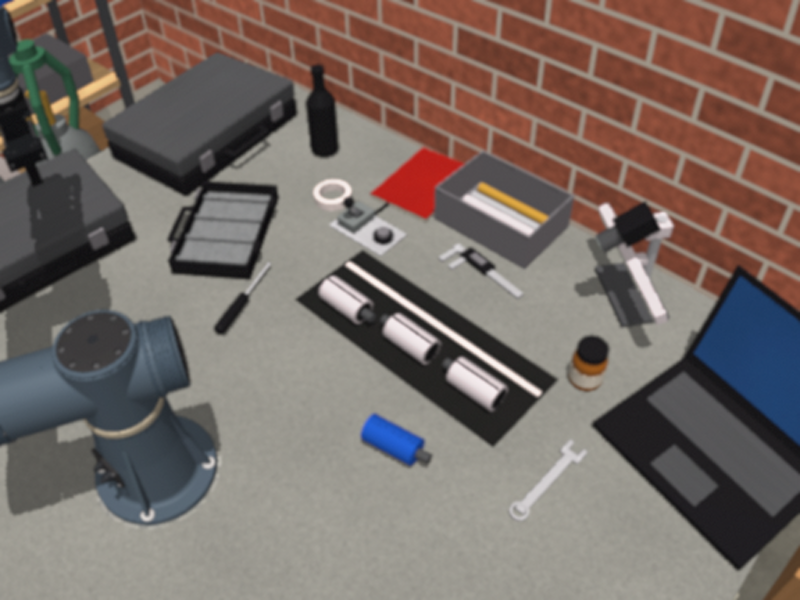

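The scene shows three white rollers on the mat (display px (289,361), (356,325) and (412,288)). There is also the blue look-alike at (250,310), the lamp and trigger plate at (520,310), and the open case with foam beds at (507,230). In the side view the case handle is at (185,225). I'll measure these points and check the stub directions in an enlarged crop.

```bash
cat > h.py <<'E'
import numpy as np, cv2
from scipy.spatial.transform import Rotation as R
def load(n):
    d=dict(np.load(f"pics/{n}.npz")); return d
def grab(robot,cam,name):
    o=robot.get_obs(); c=robot.camera(cam)
    if "mount" in c:
        T=np.eye(4); T[:3,:3]=R.from_quat(o["tool_rot"]).as_matrix(); T[:3,3]=o["position"]; c["extrinsics"]=T@c["mount"]
    np.savez(f"pics/{name}.npz",**c); cv2.imwrite(f"pics/{name}.png",c["pixels"][:,:,::-1]); return c
def ray(c,uv):
    K=c["intrinsics"]; d=(np.array(uv,float)-[K[0,2],K[1,2]])/K[0,0]; p=d.copy(); k=float(c["k1"])
    for _ in range(20): p=d/(1+k*(p@p))
    E=c["extrinsics"]; return E[:3,3],E[:3,:3]@np.r_[p,1]
def onz(c,uv,z):
    o,d=ray(c,uv); return o+d*(z-o[2])/d[2]
def two(c1,u1,c2,u2):
    o1,d1=ray(c1,u1);o2,d2=ray(c2,u2); s=np.linalg.lstsq(np.c_[d1,-d2],o2-o1,rcond=None)[0]
    a=o1+s[0]*d1;b=o2+s[1]*d2; return (a+b)/2,np.linalg.norm(a-b)
def proj(c,P):
    E=c["extrinsics"]; p=E[:3,:3].T@(np.array(P)-E[:3,3]); q=p[:2]/p[2]; q=q*(1+float(c["k1"])*(q@q)); K=c["intrinsics"]
    return q*K[0,0]+[K[0,2],K[1,2]]
E
python3 - <<'E'
from h import *
s,d=load("scene0"),load("side0"); f=1.5625; np.set_printoptions(precision=3,suppress=True)
for n,a,b,z in [("lineA",(283,411),(540,394),.003),("lineB",(470,298),(347,263),.003),
 ("lampball",(528,272),(350,201),.06),("trig",(508,316),(383,235),.026),
 ("caseTL",(455,206),(205,184),.04),("caseTR",(560,216),(277,186),.04),("caseBR",(560,255),(248,272),.04),("caseBL",(450,250),(172,268),.04),
 ("bluestub",(226,324),(425,456),.025),("jar",(276,430),(590,347),.09),("tape",(567,285),(332,193),.024),("caliper",(470,385),(482,262),.01),("screw",(425,243),(245,300),.015)]:
    a=np.array(a)/f;b=np.array(b)/f
    P,g=two(s,a,d,b); print(n,P,"gap %.3f"%g,onz(s,a,z)[:2],onz(d,b,z)[:2])
# white tube masks
out=[]
for c,(x0,y0,x1,y1) in [(s,(140,150,320,280)),(d,(185,155,360,285))]:
    im=c["pixels"][y0:y1,x0:x1]
    out.append(cv2.resize(im[:,:,::-1],(395,290),interpolation=cv2.INTER_CUBIC))
    hsv=cv2.cvtColor(im,cv2.COLOR_RGB2HSV); m=((hsv[:,:,2]>140)&(hsv[:,:,1]<60)).astype(np.uint8)
cv2.imwrite("pics/crop1.png",np.hstack(out))
E
```

```text
lineA [ 0.548 -0.389  0.004] gap 0.021 [ 0.545 -0.377] [ 0.545 -0.4  ]
lineB [0.562 0.09  0.001] gap 0.002 [0.565 0.086] [0.562 0.089]
lampball [0.65  0.158 0.074] gap 0.002 [0.639 0.175] [0.662 0.172]
trig [0.665 0.081 0.013] gap 0.001 [0.674 0.065] [0.655 0.072]
caseTL [0.401 0.271 0.148] gap 0.123 [0.318 0.326] [0.511 0.485]
caseTR [0.594 0.333 0.091] gap 0.049 [0.537 0.468] [0.611 0.351]
caseBR [ 0.53   0.427 -0.121] gap 0.148 [0.636 0.309] [0.391 0.196]
caseBL [ 0.319  0.354 -0.056] gap 0.094 [0.448 0.155] [0.297 0.325]
bluestub [ 0.305 -0.332  0.027] gap 0.002 [ 0.302 -0.33 ] [ 0.306 -0.332]
jar [ 0.632 -0.439  0.08 ] gap 0.007 [ 0.642 -0.447] [ 0.625 -0.438]
tape [0.691 0.258 0.014] gap 0.005 [0.699 0.241] [0.685 0.253]
caliper [ 0.735 -0.127  0.015] gap 0.004 [ 0.731 -0.12 ] [ 0.738 -0.126]
screw [0.354 0.173 0.008] gap 0.007 [0.36 0.17] [0.349 0.164]
```

View pics/crop1.png

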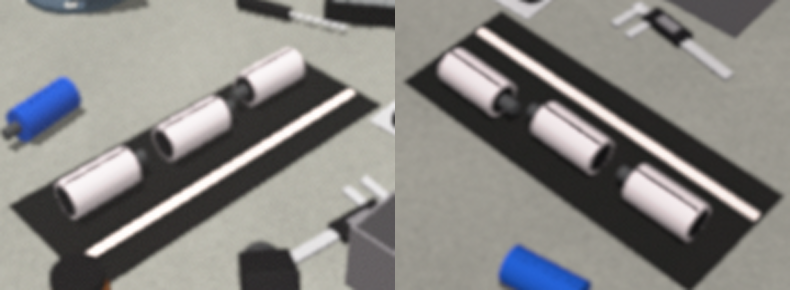

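All three rollers are white: far (y≈0.05), middle and near. The far one has its stub towards -y, and the middle and near ones towards +y. The blue one at display px (250,310) in the scene view is the look-alike and stays put. The handle of the case is on its (-x,+y) side. Now I'll move over the console for a closer look.

```bash

python3 -m crank '[-164,-120,-32,0,0,0,0,-164,-120,-32,0,0,0,0,-164,-120,-32,0,0,0,0,-164,-120,-32,0,0,0,0,-164,-120,-32,0,0,0,0]' 20
python3 -m crank '[-164,-120,-32,0,0,0,0,-164,-120,-32,0,0,0,0,-164,-120,-32,0,0,0,0,-164,-120,-32,0,0,0,0,-164,-120,-32,0,0,0,0]'
python3 -m crank '[-164,-120,-32,0,0,-18,0,-164,-120,-32,0,0,-18,0,-164,-120,-32,0,0,-18,0,-164,-120,-32,0,0,-18,0,-164,-120,-32,0,0,-18,0]'
python3 - <<'E'
from h import *
from rig import robot
import time
c=grab(robot,"wrist","w1"); o=robot.get_obs(); print(o["position"],R.from_quat(o["tool_rot"]).as_matrix().round(3).tolist())
i=cv2.imread("pics/w1.png"); cv2.imwrite("pics/w1b.png",cv2.resize(i,(800,600),interpolation=cv2.INTER_CUBIC))
E
```

```text
time: 0.57
position: [0.3124, 0.4278, 0.2581]
tool_rot: [0.156, 0.988, -0.0, -0.0]
ft_force: [1.4, 0.2, -0.2]
grip_width: 0.0869
grip_force: 0.0
time: 0.98
position: [0.4316, 0.2629, 0.2903]
tool_rot: [0.156, 0.988, -0.0, 0.0]
ft_force: [0.0, 0.6, -0.2]
grip_width: 0.0873
grip_force: 0.0
time: 1.4
position: [0.5473, 0.1025, 0.3214]
tool_rot: [-0.0, 1.0, 0.0, -0.0]
ft_force: [1.4, 0.5, -0.8]
grip_width: 0.0871
grip_force: 0.0
[0.55393802 0.09567758 0.32277533] [[-1.0, 0.005, 0.009], [0.005, 1.0, -0.006], [-0.009, -0.006, -1.0]]
```

View pics/w1b.png

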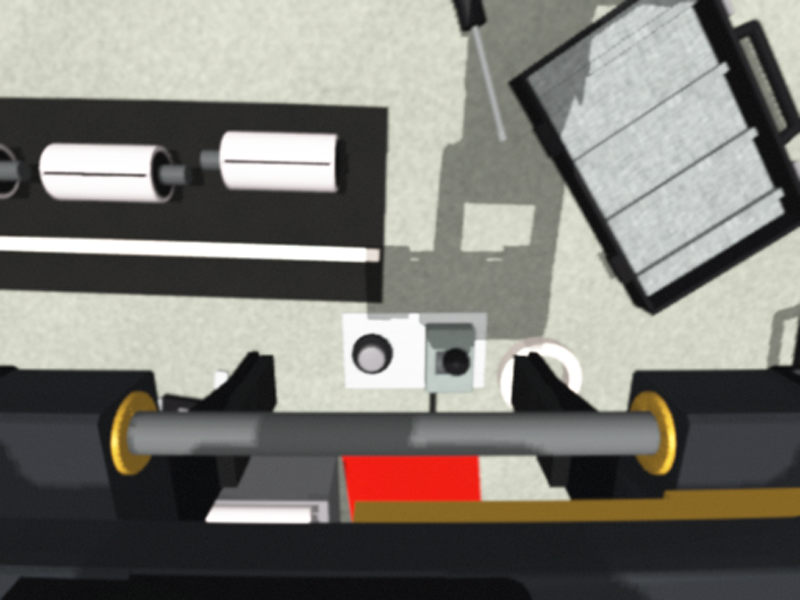

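The wrist view shows the trigger at display px (372,358), the lamp ball at (456,361) on its block, and the middle and far rollers with their stubs facing each other. The case is at upper right with its handle at (775,80). Next I'll compute the positions.

```bash
python3 - <<'E'
from h import *
np.set_printoptions(precision=3,suppress=True)
w,s,d=load("w1"),load("scene0"),load("side0"); f=1.5625
for n,uv,z in [("trig",(371,358),.026),("ball",(456,361),.07),("blockTL",(426,324),.02),("blockBR",(474,391),.02),("plateTL",(343,315),.004),("plateBR",(487,389),.004),
 ("farRL",(222,160),.053),("farRR",(335,163),.053),("midL",(42,172),.053),("midR",(157,175),.053),("midstub",(187,174),.03),("farstub",(203,160),.03),
 ("matR1",(387,107),.003),("matR2",(381,301),.003),("lineend",(379,255),.003),("lineleft",(0,243),.003),
 ("caseCornerL",(513,82),.04),("caseCornerB",(652,311),.04),("rib1R",(726,67),.02),("rib1L",(573,160),.02),("rib2R",(757,130),.02),("rib2L",(607,220),.02),("rib3R",(785,195),.02),("rib3L",(637,275),.02)]:
    print(n,onz(w,np.array(uv)/f,z))
print(two(s,np.array((528,272))/f,w,np.array((456,361))/f),two(d,np.array((349,201))/f,w,np.array((456,361))/f))
print("near roller ends from scene", two(s,np.array((140+63*180/395,150+197*130/290)),d,np.array((185+(705-395)*175/395,155+212*130/290))))
print("near pen ends side", onz(d,np.array((185+(632-395)*175/395,155+168*130/290)),.053),onz(d,np.array((185+(707-395)*175/395,155+208*130/290)),.053))
print("mid pen ends side", onz(d,np.array((185+(541-395)*175/395,155+104*130/290)),.053),onz(d,np.array((185+(610-395)*175/395,155+144*130/290)),.053))
E
```

```text
trig [0.665 0.08  0.026]
ball [0.649 0.16  0.07 ]
blockTL [0.63  0.135 0.02 ]
blockBR [0.705 0.188 0.02 ]
plateTL [0.626 0.05  0.004]
plateBR [0.711 0.205 0.004]
farRL [ 0.47  -0.045  0.053]
farRR [0.473 0.052 0.053]
midL [ 0.479 -0.205  0.053]
midR [ 0.482 -0.103  0.053]
midstub [ 0.482 -0.086  0.03 ]
farstub [ 0.47 -0.07  0.03]
matR1 [0.423 0.096 0.003]
matR2 [0.611 0.09  0.003]
lineend [0.563 0.088 0.003]
lineleft [ 0.549 -0.3    0.003]
caseCornerL [0.407 0.204 0.04 ]
caseCornerB [0.61  0.353 0.04 ]
rib1R [0.388 0.399 0.02 ]
rib1L [0.47  0.268 0.02 ]
rib2R [0.441 0.438 0.02 ]
rib2L [0.525 0.307 0.02 ]
rib3R [0.5   0.478 0.02 ]
rib3L [0.579 0.343 0.02 ]
(array([0.648, 0.16 , 0.071]), np.float64(3.6028868777085477e-06)) (array([0.647, 0.159, 0.077]), np.float64(0.0011659339027384503))
near roller ends from scene (array([ 0.483, -0.363,  0.043]), np.float64(0.005756341933112238))
near pen ends side [ 0.474 -0.257  0.053] [ 0.484 -0.362  0.053]
mid pen ends side [ 0.481 -0.103  0.053] [ 0.486 -0.212  0.053]
```

```bash

python3 -m crank '[-48,64,198,0,0,0,255,-48,64,198,0,0,0,255,-48,64,198,0,0,0,255,-48,64,198,0,0,0,255,-48,64,198,0,0,0,255]'
python3 -m crank '[0,0,20,0,0,0,255,0,0,40,0,0,0,255,0,0,40,0,0,0,255,0,0,40,0,0,0,255,0,0,40,0,0,0,255]'
python3 - <<'E'
from rig import robot
o=robot.get_obs(); print(o["position"],o["tool_rot"])
E
```

```text
time: 1.87
position: [0.5936, 0.1673, 0.1262]
tool_rot: [0.0, 1.0, 0.0, 0.0]
ft_force: [0.9, -0.3, -0.7]
grip_width: 0.0614
grip_force: 0.0
time: 2.28
position: [0.5943, 0.1668, 0.0891]
tool_rot: [-0.0, 1.0, 0.0, 0.001]
ft_force: [-0.2, -0.1, 0.1]
grip_width: 0.0285
grip_force: 0.0
[0.5942816  0.16684802 0.08907126] [-1.41768943e-04  9.99999666e-01  6.98825514e-05  8.02387609e-04]
```

```bash

python3 -m crank '[0,-6,3,0,0,0,255,0,-6,3,0,0,0,255,0,-6,3,0,0,0,255,0,-6,3,0,0,0,255,0,-6,3,0,0,0,255]'
python3 -m crank '[-15,0,0,0,0,0,255,-30,0,0,0,0,0,255,-45,0,0,0,0,0,255,-60,0,0,0,0,0,255,-68,0,0,0,0,0,255]'
python3 -m crank '[-4,0,0,0,0,0,255,-8,0,0,0,0,0,255,-8,0,0,0,0,0,255,-8,0,0,0,0,0,255,-8,0,0,0,0,0,255]'
python3 - <<'E'
from h import *
from rig import robot
o=robot.get_obs(); print(o["position"],o["ft_force"])
d=grab(robot,"side","side1"); cv2.imwrite("pics/c2.png",cv2.resize(d["pixels"][90:190,170:320,::-1],(600,400),interpolation=cv2.INTER_CUBIC))
E
```

```text
time: 2.7
position: [0.5939, 0.1607, 0.0858]
tool_rot: [-0.0, 1.0, 0.0, 0.001]
ft_force: [-0.4, -0.3, 0.2]
grip_width: 0.0015
grip_force: 0.0
time: 3.12
position: [0.6665, 0.1612, 0.0906]
tool_rot: [-0.0, 1.0, 0.0, 0.005]
ft_force: [0.2, 0.3, 9.5]
grip_width: 0.0007
grip_force: 4.6
time: 3.53
position: [0.6745, 0.1612, 0.0888]
tool_rot: [-0.0, 1.0, 0.001, 0.006]
ft_force: [3.5, -0.3, 7.5]
grip_width: 0.0002
grip_force: 3.9
[0.67445309 0.16117992 0.08883743] [ 3.51696689 -0.26100294  7.51892315]
```

View pics/c2.png

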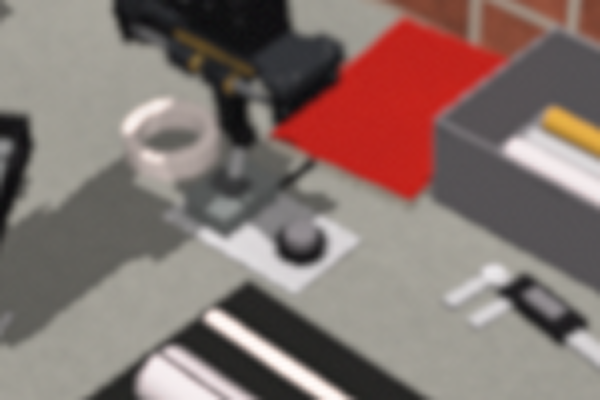

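```bash

python3 -m crank '[0,0,-40,0,0,0,255,20,0,-80,0,0,0,255,60,0,-100,0,0,0,255,60,0,-100,0,0,0,255,60,0,-100,0,0,0,255]'
python3 - <<'E'
from h import *
from rig import robot
o=robot.get_obs(); print(o["position"],o["tool_rot"],o["ft_force"])
d=grab(robot,"side","side2"); s=grab(robot,"scene","scene2"); w=grab(robot,"wrist","w2")
a=cv2.resize(d["pixels"][90:190,170:290,::-1],(400,300),interpolation=cv2.INTER_CUBIC)
b=cv2.resize(s["pixels"][150:240,290:410,::-1],(400,300),interpolation=cv2.INTER_CUBIC)
cv2.imwrite("pics/c3.png",np.vstack([np.hstack([a,b]),cv2.resize(w["pixels"][150:300,200:600,::-1],(800,300))]))
E
```

```text
time: 4.0
position: [0.6082, 0.1612, 0.1873]
tool_rot: [-0.001, 1.0, 0.0, 0.001]
ft_force: [0.6, -0.2, -0.6]
grip_width: 0.0004
grip_force: 0.0
[0.60818325 0.16120772 0.18728023] [-5.79169662e-04  9.99999446e-01  1.09490391e-04  8.71848007e-04] [ 0.62082519 -0.21883697 -0.58597376]
```

View pics/c3.png

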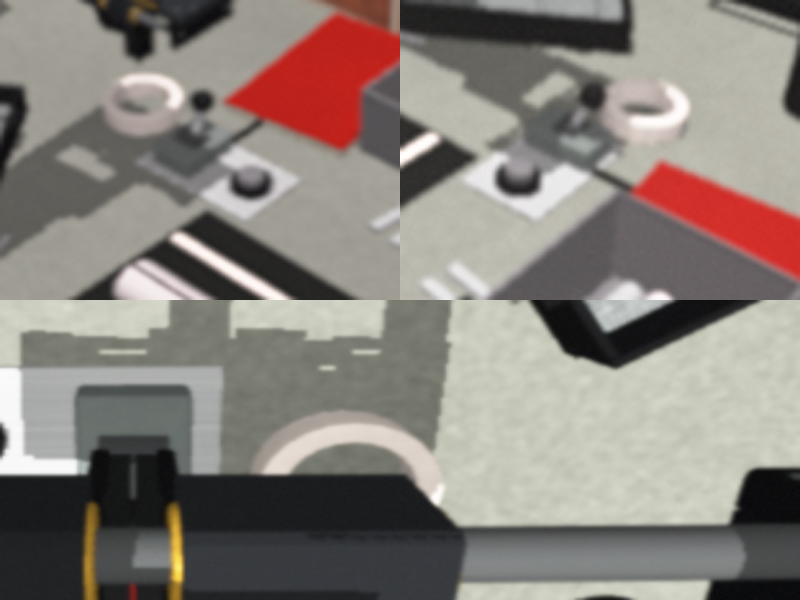

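```bash
python3 - <<'E'
from h import *
d,s=load("side2"),load("scene2")
P,g=two(d,(230.6,123.7),s,(347.9,179.1)); print(P,g, np.arctan2(P[0]-.672,P[2]-.026)+.5)
# mat edges / line in mask for direction
E
```

```text
[0.68540119 0.1617842  0.0702302 ] 0.002581534253402339 0.7941951973999981
```

```bash

python3 -m crank '[-30,0,30,0,0,0,255,-40,0,70,0,0,0,255,-44,0,92,0,0,0,255,-44,0,92,0,0,0,255,-44,0,92,0,0,0,255]'
python3 -m crank '[-8,0,0,0,0,0,255,-16,0,0,0,0,0,255,-22,0,0,0,0,0,255,-26,0,0,0,0,0,255,-26,0,0,0,0,0,255]'
python3 -m crank '[-2,0,0,0,0,0,255,-4,0,0,0,0,0,255,-6,0,0,0,0,0,255,-8,0,0,0,0,0,255,-8,0,0,0,0,0,255]'
```

```text
time: 4.57
position: [0.6526, 0.1604, 0.0899]
tool_rot: [0.0, 1.0, -0.0, -0.003]
ft_force: [0.4, 0.5, 1.0]
grip_width: 0.0004
grip_force: 0.0
time: 4.98
position: [0.6817, 0.1608, 0.0947]
tool_rot: [-0.0, 1.0, 0.0, 0.002]
ft_force: [-0.1, -0.1, -0.1]
grip_width: 0.0006
grip_force: 0.0
time: 5.4
position: [0.688, 0.1608, 0.0931]
tool_rot: [-0.0, 1.0, 0.0, 0.0]
ft_force: [-0.4, -0.3, -0.0]
grip_width: 0.0002
grip_force: 0.0
```

```bash

python3 -m crank '[0,0,-40,0,0,0,255,20,0,-80,0,0,0,138,50,-40,-110,0,0,2,138,70,-80,-130,0,0,2,138,100,-110,-150,0,0,2,138]'
python3 -m crank '[40,-200,-100,0,0,0,138,40,-200,-100,0,0,0,138,40,-200,-100,0,0,0,138,40,-200,-100,0,0,0,138,40,-200,-100,0,0,0,138]'
python3 -m crank '[0,0,0,0,0,0,138,0,0,0,0,0,0,138,0,0,0,0,0,0,138,0,0,0,0,0,0,138,0,0,0,0,0,0,138]'
python3 - <<'E'
from h import *
from rig import robot
o=robot.get_obs(); print(o["position"],R.from_quat(o["tool_rot"]).as_matrix()[:,1],o["grip_width"])
d=grab(robot,"side","side3"); s=grab(robot,"scene","scene3"); w=grab(robot,"wrist","w3")
def ballpx(c,x0,y0,x1,y1):
    g=cv2.cvtColor(c["pixels"],cv2.COLOR_RGB2GRAY)[y0:y1,x0:x1]; return g.min()
a=cv2.resize(d["pixels"][110:150,205:255,::-1],(250,200),interpolation=cv2.INTER_CUBIC)
b=cv2.resize(s["pixels"][160:200,325:375,::-1],(250,200),interpolation=cv2.INTER_CUBIC)
wi=cv2.resize(w["pixels"][20:270,:,::-1],(800,390),interpolation=cv2.INTER_CUBIC); im=np.zeros((590,800,3),np.uint8)
im[:390]=wi; im[390:,:250]=a; im[390:,260:510]=b
cv2.imwrite("pics/c4.png",im)
E
```

```text
time: 5.82
position: [0.6052, 0.0711, 0.2313]
tool_rot: [0.016, 1.0, -0.0, 0.001]
ft_force: [0.4, -0.9, 0.5]
grip_width: 0.0193
grip_force: 0.0
time: 6.23
position: [0.5611, -0.1116, 0.3226]
tool_rot: [0.017, 1.0, 0.0, 0.0]
ft_force: [-0.2, -0.1, 0.3]
grip_width: 0.0393
grip_force: 0.0
time: 6.65
position: [0.5618, -0.1085, 0.3204]
tool_rot: [0.016, 1.0, 0.001, -0.001]
ft_force: [0.1, -0.4, -0.6]
grip_width: 0.0399
grip_force: 0.0
[ 0.56177699 -0.10850124  0.32042823] [0.0324779  0.99947188 0.00107274] 0.039912485585426066
```

View pics/c4.png

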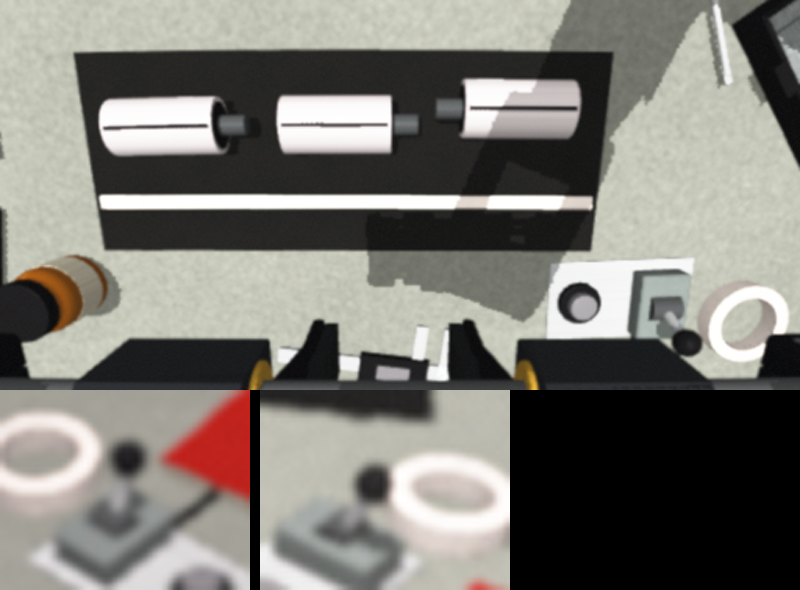

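The wrist view shows the pen lines at composite px (157,127), (335,125) and (524,107). The tape runs from (100,202) to (592,203). The lamp ball is at (687,342) and leans to +x, unchanged by the second push. Next I'll compute the distances.

```bash
python3 - <<'E'
from h import *
np.set_printoptions(precision=4,suppress=True)
d,s,w=load("side3"),load("scene3"),load("w3"); f=lambda u,v:(u/1.5625,20+v/1.56)
b=f(687,342); print(two(d,(230.6,123.6),w,b),two(s,(347.6,178.6),w,b),onz(w,b,.07))
print("hinge base", onz(w,f(664,309),.026))
L0,L1=onz(w,f(101,202),.003),onz(w,f(591,203),.003); print("line",L0,L1)
ex=L1-L0; yv=ex/np.linalg.norm(ex); xv=np.array([yv[1],-yv[0],0]); c=(L0+L1)/2
for n,a,bb in [("near",(104,128),(210,126)),("mid",(282,125),(387,125)),("far",(472,108),(577,107))]:
    A,B=onz(w,f(*a),.053),onz(w,f(*bb),.053); m=(A+B)/2
    print(n,A[:2],B[:2],"len",np.linalg.norm(A-B),"mid",m[:2],"x to line",(m-c)@xv,"y",(m-c)@yv,"ang",np.arctan2(*(B-A)[:2])-np.arctan2(*yv[:2]))
E
```

```text
(array([0.6846, 0.1618, 0.0728]), np.float64(0.0003770572214456387)) (array([0.6844, 0.1616, 0.0714]), np.float64(0.002424042123645985)) [0.686  0.1638 0.07  ]
hinge base [0.6696 0.1634 0.026 ]
line [ 0.5449 -0.4017  0.003 ] [0.5626 0.0885 0.003 ]
near [ 0.475  -0.3556] [ 0.4773 -0.2629] len 0.09276590415928693 mid [ 0.4761 -0.3093] x to line -0.07208441929870672 y -0.1553506708082316 ang -0.010713382779734684
mid [ 0.4789 -0.201 ] [ 0.4821 -0.1116] len 0.08949212561044739 mid [ 0.4805 -0.1563] x to line -0.0732288315214676 y -0.002308848980960547 ang -0.0005632459312127011
far [ 0.4705 -0.0394] [0.4721 0.0498] len 0.08918255191268407 mid [0.4713 0.0052] x to line -0.0882744333687337 y 0.1587626434181318 ang -0.018517195716391845
```

The lamp lever sits at about 0.77 rad. It was probably dragged back when I lifted, so I'll push it again later and retreat sideways first. Now the far roller: approach its top.

```bash

python3 -m crank '[94,111,100,0,0,0,138,94,111,100,0,0,0,138,94,111,200,0,0,0,138,94,111,220,0,0,0,138,94,111,220,0,0,0,138]'
python3 -m crank '[0,0,0,0,0,0,138,0,0,0,0,0,0,138,0,0,0,0,0,0,138,0,0,0,0,0,0,138,0,0,0,0,0,0,138]'
python3 - <<'E'
from rig import robot
o=robot.get_obs(); print(o["position"],o["tool_rot"])
E
```

```text
time: 7.22
position: [0.4873, -0.0144, 0.1598]
tool_rot: [0.017, 1.0, -0.0, 0.001]
ft_force: [0.8, 0.1, 0.0]
grip_width: 0.0404
grip_force: 0.0
time: 7.63
position: [0.4903, -0.017, 0.1626]
tool_rot: [0.018, 1.0, -0.001, 0.003]
ft_force: [-0.8, 0.9, -0.4]
grip_width: 0.0401
grip_force: 0.0
[ 0.49034923 -0.01699214  0.16262885] [ 1.75703327e-02  9.99841129e-01 -7.87990340e-04  2.89461256e-03]
```

```bash

python3 -m crank '[20,22,30,0,0,0,138,20,22,60,0,0,0,138,20,22,72,0,0,0,138,20,22,72,0,0,0,138,20,22,72,0,0,0,138]'
python3 -m crank '[0,0,4,0,0,0,138,0,0,8,0,0,0,138,0,0,11,0,0,0,138,0,0,13,0,0,0,138,0,0,13,0,0,0,138]'
```

```text
time: 8.05
position: [0.4697, 0.0062, 0.0891]
tool_rot: [0.018, 1.0, -0.0, 0.001]
ft_force: [0.3, 0.3, 0.2]
grip_width: 0.0399
grip_force: 0.0
time: 8.47
position: [0.4684, 0.0068, 0.0754]
tool_rot: [0.017, 1.0, 0.0, -0.0]
ft_force: [-0.5, -0.9, -0.4]
grip_width: 0.0401
grip_force: 0.0
```

```bash

python3 -m crank '[0,0,0,0,0,0,138,0,0,1,0,0,0,138,0,0,2,0,0,0,138,0,0,2,0,0,0,138,0,0,2,0,0,0,138]'
python3 -m crank '[0,0,1,0,0,0,138,0,0,1,0,0,0,138,0,0,2,0,0,0,138,0,0,2,0,0,0,138,0,0,2,0,0,0,138]'
```

```text
time: 8.88
position: [0.4684, 0.0069, 0.0734]
tool_rot: [0.017, 1.0, 0.0, -0.0]
ft_force: [0.3, 0.1, -0.9]
grip_width: 0.04
grip_force: 0.0
time: 9.3
position: [0.4684, 0.0069, 0.0714]
tool_rot: [0.017, 1.0, 0.0, -0.0]
ft_force: [-0.2, 0.7, -0.0]
grip_width: 0.0403
grip_force: 0.0
```

```bash
python3 - <<'E'
from h import *
from rig import robot
print(robot.nose_length)
w=grab(robot,"wrist","w4");s=grab(robot,"scene","s4")
cv2.imwrite("pics/c5.png",np.vstack([cv2.resize(w["pixels"][:,:,::-1],(512,384))[100:384],cv2.resize(s["pixels"][120:240,190:350,::-1],(512,312),interpolation=cv2.INTER_CUBIC)]))
E
```

```text
0.025
```

View pics/c5.png

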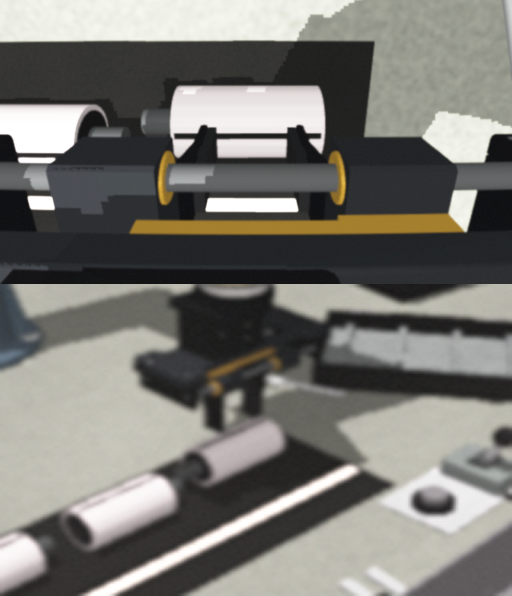

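The fingertips sit over the pen line and the contact is still open, so I'll keep feeling down in small steps.

```bash

for i in 1 2 3; do python3 -m crank '[0,0,1,0,0,0,138,0,0,1,0,0,0,138,0,0,2,0,0,0,138,0,0,2,0,0,0,138,0,0,2,0,0,0,138]' | grep -E 'pos|ft'; done
```

```text
position: [0.4684, 0.0069, 0.0694]
ft_force: [0.0, 1.6, 0.4]
position: [0.4683, 0.0069, 0.0674]
ft_force: [0.4, -1.4, 0.3]
position: [0.4684, 0.0069, 0.0654]
ft_force: [-0.4, -0.2, -0.2]
```

```bash
python3 - <<'E'
from h import *
from rig import robot
s=load("s4"); w=load("w4"); g=lambda p:((p[0]-190)*3.2,(p[1]-120)*2.6+284)
for z in (.046,.053,.06,.07):
  for y in (-.0205,.034): print(z,y,np.round(g(proj(s,(.468,y,z)))),np.round(proj(w,(.468,y,z))-[0,100]))
print("tube ends top",[np.round(g(proj(s,(.4713,y,.053)))) for y in (-.045,.052)])
grab(robot,"side","d5"); s5=grab(robot,"scene","s5"); d5=load("d5")
a=cv2.resize(s5["pixels"][140:200,220:300,::-1],(400,300),interpolation=cv2.INTER_CUBIC);b=cv2.resize(d5["pixels"][160:220,190:270,::-1],(400,300),interpolation=cv2.INTER_CUBIC)
cv2.imwrite("pics/c6.png",np.hstack([a,b]))
E
```

```text
0.046 -0.0205 [213. 443.] [210. 127.]
0.046 0.034 [251. 426.] [294. 125.]
0.053 -0.0205 [213. 439.] [209. 132.]
0.053 0.034 [251. 421.] [296. 129.]
0.06 -0.0205 [213. 434.] [207. 137.]
0.06 0.034 [251. 416.] [297. 134.]
0.07 -0.0205 [213. 427.] [205. 144.]
0.07 0.034 [251. 409.] [300. 141.]
tube ends top [array([198., 448.]), array([265., 416.])]
```

View pics/c6.png

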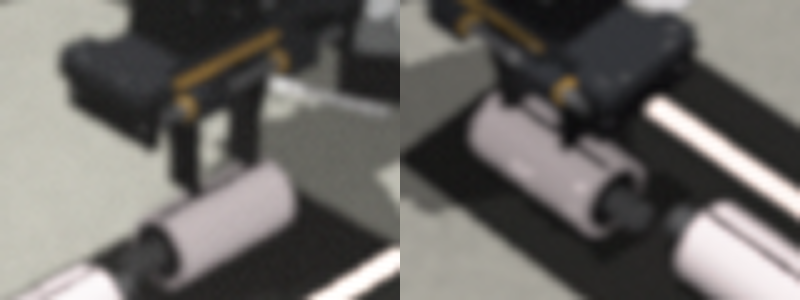

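```bash

for i in 1 2 3 4; do python3 -m crank '[0,0,1,0,0,0,138,0,0,1,0,0,0,138,0,0,2,0,0,0,138,0,0,2,0,0,0,138,0,0,2,0,0,0,138]' | grep -E 'pos|ft'; done
```

```text
position: [0.4683, 0.0069, 0.0634]
ft_force: [0.9, -0.9, -0.6]
position: [0.4684, 0.0069, 0.0614]
ft_force: [0.4, 0.6, 0.2]
position: [0.4684, 0.0069, 0.0594]
ft_force: [-0.1, 0.1, -0.3]
position: [0.4684, 0.0069, 0.0574]
ft_force: [0.1, 0.1, -0.9]
```

```bash

for i in 1 2 3; do python3 -m crank '[0,0,1,0,0,0,138,0,0,1,0,0,0,138,0,0,2,0,0,0,138,0,0,2,0,0,0,138,0,0,2,0,0,0,138]' | grep -E 'pos|ft'; done
```

```text
position: [0.4699, 0.0068, 0.0566]
ft_force: [0.2, 1.3, 11.3]
position: [0.4716, 0.0067, 0.0564]
ft_force: [-0.1, 2.9, 24.5]
position: [0.4734, 0.0066, 0.0562]
ft_force: [-0.6, 4.3, 39.8]
```

```bash
python3 - <<'E'
from h import *
from rig import robot
print(robot.get_obs()["position"])
d5=grab(robot,"side","d6"); s5=grab(robot,"scene","s6"); w=grab(robot,"wrist","w6")
a=cv2.resize(s5["pixels"][140:200,220:300,::-1],(400,300),interpolation=cv2.INTER_CUBIC);b=cv2.resize(d5["pixels"][160:220,190:270,::-1],(400,300),interpolation=cv2.INTER_CUBIC)
cv2.imwrite("pics/c7.png",np.vstack([np.hstack([a,b]),cv2.resize(w["pixels"][170:290,120:440,::-1],(800,300))]))
E
```

```text
[0.47342528 0.00661982 0.05622382]
```

View pics/c7.png

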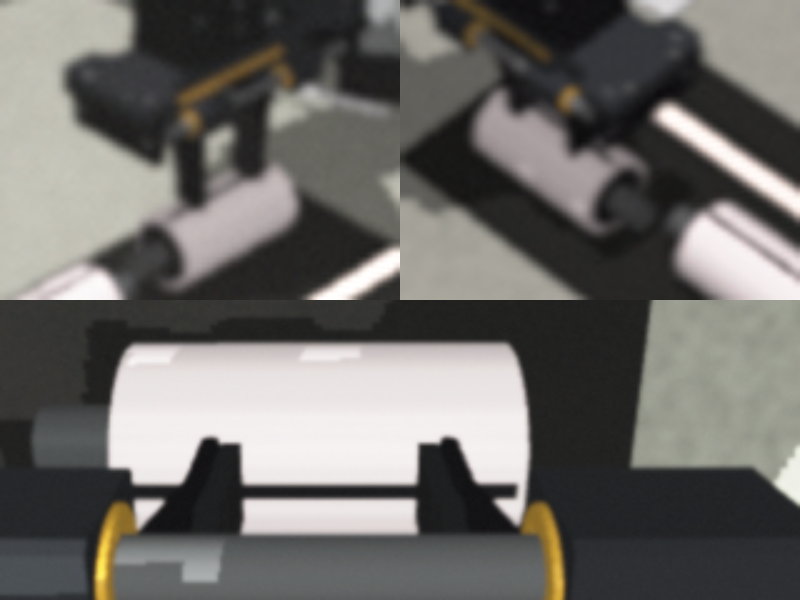

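Contact comes at TCP z≈0.057, so the real tips stand only about 4 mm ahead of the TCP. That also explains the lamp push, which rode over the ball. I'll ease off the pressure and roll.

```bash

python3 -m crank '[0,0,-1,0,0,0,138,0,0,-2,0,0,0,138,0,0,-4,0,0,0,138,0,0,-4,0,0,0,138,0,0,-4,0,0,0,138]' | grep -E 'pos|ft'
python3 -m crank '[-6,0,0,0,0,0,138,-16,0,0,0,0,0,138,-28,0,0,0,0,0,138,-40,0,0,0,0,0,138,-52,0,0,0,0,0,138]' | grep -E 'pos|ft'
```

```text
position: [0.4696, 0.0068, 0.0566]
ft_force: [-0.1, 1.8, 14.1]
position: [0.5206, 0.005, 0.0553]
ft_force: [-0.5, 0.2, -1.0]
```

```bash

python3 -m crank '[0,-20,-40,0,0,0,138,0,-60,-80,0,0,0,138,0,-90,-120,0,0,0,138,0,-100,-150,0,0,0,138,0,-100,-180,0,0,0,138]' | grep -E 'pos|ft'
python3 -m crank '[0,-20,-40,0,0,0,138,0,-20,-60,0,0,0,138,0,-20,-60,0,0,0,138,0,-20,-60,0,0,0,138,0,-20,-60,0,0,0,138]' | grep -E 'pos|ft'
cat > meas.py <<'E'
from h import *
from rig import robot
import sys
np.set_printoptions(precision=4,suppress=True)
def line():  # from w3
    L0,L1=np.array([.5449,-.4017,.003]),np.array([.5626,.0885,.003]); y=(L1-L0)/np.linalg.norm(L1-L0); return (L0+L1)/2,np.array([y[1],-y[0],0]),y
def tubes(c,pad=True):
    g=c["pixels"].astype(int); m=((g.min(2)>120)&(g.max(2)-g.min(2)<40)).astype(np.uint8)
    C,x,y=line(); poly=[]
    for a,b in [(-.13,-.235),(-.13,.24),(.045,.24),(.045,-.235)]: poly.append(proj(c,C+a*x+b*y+[0,0,.025]))
    k=np.zeros_like(m); cv2.fillPoly(k,[np.int32(poly)],1); m&=k
    m=cv2.morphologyEx(m,cv2.MORPH_CLOSE,np.ones((5,5),np.uint8))
    n,lab,st,cen=cv2.connectedComponentsWithStats(m)
    for i in range(1,n):
        if st[i,4]<120: continue
        r=cv2.minAreaRect(np.argwhere(lab==i)[:,::-1].astype(np.float32))
        P=onz(c,r[0],.028)  # approx centre at axis height
        box=cv2.boxPoints(r); W=[onz(c,q,.04) for q in box]
        print("area",st[i,4],"px",np.array(r[0]),"size",np.array(r[1]),"ang %.1f"%r[2],"P",P[:2],"line x %.4f y %.4f"%((P-C)@x,(P-C)@y))
if __name__=="__main__":
    c=grab(robot,"wrist",sys.argv[1]); print(robot.get_obs()["position"]); tubes(c)
E
python3 meas.py w7
```

```text
position: [0.5159, -0.0969, 0.2332]
ft_force: [1.6, -1.2, -0.6]
position: [0.5151, -0.1139, 0.2917]
ft_force: [0.0, 0.7, -0.4]
[ 0.5149 -0.1136  0.2912]
area 2798 px [101.2476 136.6525] size [37.7936 80.6833] ang 88.6 P [ 0.4748 -0.3185] line x -0.0730 y -0.1646
area 2927 px [225.  135.5] size [37. 92.] ang 90.0 P [ 0.4799 -0.1489] line x -0.0741 y 0.0051
area 2629 px [339.  154.5] size [35. 76.] ang 90.0 P [0.5112 0.0071] line x -0.0484 y 0.1621
area 3994 px [231.212  194.9643] size [ 78.3819 340.4645] ang 83.6 P [ 0.5643 -0.1449] line x 0.0102 y 0.0121
```

```bash
python3 - <<'E'
from h import *
from rig import robot
w=load("w7"); g=cv2.cvtColor(w["pixels"],cv2.COLOR_RGB2GRAY)
print("far col345",g[130:180,345]); print("mid col225",g[112:160,225])
s=grab(robot,"scene","s8")
a=cv2.resize(s["pixels"][140:240,200:320,::-1],(720,600),interpolation=cv2.INTER_CUBIC); cv2.imwrite("pics/c8.png",a)
E
```

```text
far col345 [ 25  26  25  26  27  34  89 176 220 235 243 248 251 252 253 253 253 253
 254 254 254 255 255 255 255 255 254 254 254 254 254 254 254 253 247 221
 198 190 184 178 172 165 142  85  40  26  26  26  32 116]
mid col225 [ 43  44  43  46  97 185 227 238 244 247 251 252 253 253 254 254 254 254
 254 255 255 255 255 255 241 140  88 191 252 254 254 253 253 253 252 251
 250 248 243 236 226 200 143  75  47  43  42  44]
```

View pics/c8.png

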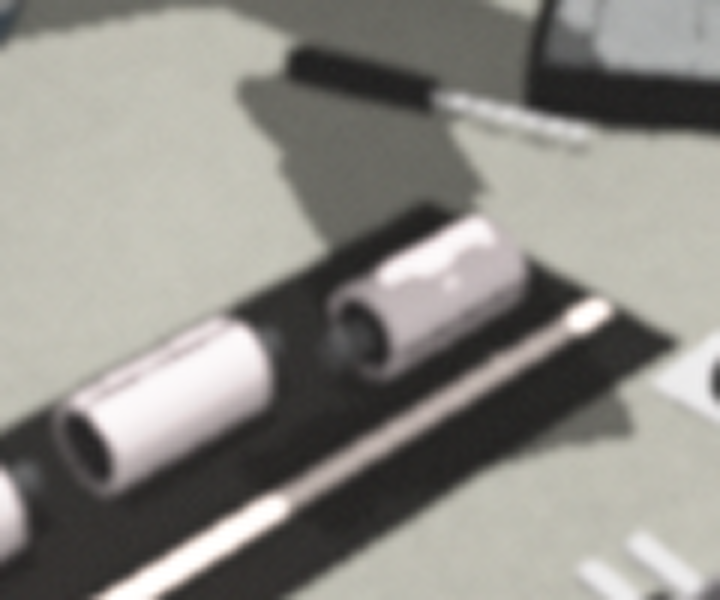

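The far roller rolled about 40 mm without slipping: its pen line is now low on the +x side at crop px (460,320). The finger runs ahead of the axis, so each stroke is limited. I'll give it a second stroke.

```bash

python3 -m crank '[16,120,100,0,0,0,138,16,120,150,0,0,0,138,16,120,200,0,0,0,138,16,120,216,0,0,0,138,16,120,216,0,0,0,138]' | grep -E 'pos|ft'
python3 -m crank '[0,0,10,0,0,0,138,0,0,10,0,0,0,138,0,0,10,0,0,0,138,0,0,10,0,0,0,138,0,0,10,0,0,0,138]' | grep -E 'pos|ft'
```

```text
position: [0.5046, -0.0085, 0.1152]
ft_force: [0.1, -1.1, -1.0]
position: [0.5079, -0.0113, 0.1095]
ft_force: [-0.1, 0.5, 0.0]
```

```bash

python3 -m crank '[5,18,20,0,0,0,138,5,18,40,0,0,0,138,5,18,50,0,0,0,138,5,18,54,0,0,0,138,5,18,54,0,0,0,138]' | grep -E 'pos|ft'
python3 -m crank '[-6,0,0,0,0,0,138,-16,0,0,0,0,0,138,-28,0,0,0,0,0,138,-42,0,0,0,0,0,138,-50,0,-20,0,0,0,138]' | grep -E 'pos|ft'
python3 -m crank '[0,-30,-40,0,0,0,138,10,-60,-80,0,0,0,138,10,-80,-110,0,0,0,138,10,-90,-140,0,0,0,138,10,-90,-180,0,0,0,138]' | grep -E 'pos|ft'
python3 meas.py w8
```

```text
position: [0.5051, 0.0075, 0.0566]
ft_force: [0.4, 3.9, 9.4]
position: [0.5529, 0.0055, 0.0735]
ft_force: [1.0, 0.1, -0.5]
position: [0.5382, -0.0871, 0.2565]
ft_force: [0.8, 0.3, -0.2]
[ 0.5433 -0.0876  0.2655]
area 9956 px [179.2536 180.5205] size [397.8501 126.3943] ang 13.3 P [ 0.5558 -0.1828] line x 0.0030 y -0.0261
area 3599 px [199.  119.5] size [ 41. 104.] ang 90.0 P [ 0.4797 -0.1505] line x -0.0743 y 0.0035
```

```bash
cat > prof.py <<'E'
from meas import *
def prof(c,y,span=(-.13,.05)):
    C,xv,yv=line(); g=cv2.cvtColor(c["pixels"],cv2.COLOR_RGB2GRAY); out=[]
    xs=np.arange(span[0],span[1],.002)
    for x in xs:
        p=proj(c,C+x*xv+y*yv+[0,0,.025]); u,v=np.round(p).astype(int); out.append(g[v,u] if 0<=v<384 and 0<=u<512 else -1)
    out=np.array(out); b=(out>100).astype(int); e=np.flatnonzero(np.diff(b)); print("y",y,"edges",np.round(xs[e]+.001,3)*1000, "dark",out[b==1].min() if b.any() else None)
if __name__=="__main__":
    c=load(sys.argv[1]) if len(sys.argv)<3 else grab(robot,"wrist",sys.argv[1])
    for y in (.125,.135,.15,.165,.18,.19,.2,.215): prof(c,y)
    print("mid");[prof(c,y) for y in (-.03,0,.03)]
    print("near");[prof(c,y) for y in (-.185,-.155,-.125)]
E
python3 prof.py w8
```

```text
y 0.125 edges [-25.  25.  41.] dark 112
y 0.135 edges [-25.  25.  41.] dark 113
y 0.15 edges [-27.  25.  41.] dark 118
y 0.165 edges [-27.  25.  41.] dark 116
y 0.18 edges [-27.  25.  41.] dark 119
y 0.19 edges [-27.  25.  41.] dark 116
y 0.2 edges [-27.  25.  43.] dark 121
y 0.215 edges [-13.  15.  41.] dark 130
mid
y -0.03 edges [-99. -49. -13.   1.  41.] dark 129
y 0 edges [-101.  -73.  -71.  -49.  -13.    1.   41.] dark 103
y 0.03 edges [-101.  -73.  -71.  -49.  -13.    1.   41.] dark 116
near
y -0.185 edges [-97. -47. -13.   1.  39.] dark 103
y -0.155 edges [-99. -73. -69. -47. -13.   1.  39.] dark 128
y -0.125 edges [-99. -49. -13.   1.  39.] dark 122
```

The far roller's edges are at -27 and +25 mm across the line, so it is centred. Next is the middle roller.

```bash

python3 -m crank '[69,-71,60,0,0,0,138,69,-71,130,0,0,0,138,69,-71,130,0,0,0,138,69,-71,130,0,0,0,138,69,-71,130,0,0,0,138]' | grep -E 'pos|ft'
python3 -m crank '[0,0,30,0,0,0,138,0,0,55,0,0,0,138,0,0,55,0,0,0,138,0,0,55,0,0,0,138,0,0,55,0,0,0,138]' | grep -E 'pos|ft'
```

```text
position: [0.4614, -0.152, 0.1196]
ft_force: [-0.6, 0.8, 0.0]
position: [0.4686, -0.1525, 0.0704]
ft_force: [0.2, -1.0, 0.2]
```

```bash

python3 -m crank '[-4,-3,4,0,0,0,138,-4,-3,8,0,0,0,138,-4,-3,12,0,0,0,138,-4,-3,15,0,0,0,138,-4,-3,15,0,0,0,138]' | grep -E 'pos|ft'
python3 -m crank '[-6,0,0,0,0,0,138,-16,0,0,0,0,0,138,-28,0,0,0,0,0,138,-42,0,0,0,0,0,138,-50,0,-20,0,0,0,138]' | grep -E 'pos|ft'
python3 -m crank '[10,0,-40,0,0,0,138,30,0,-80,0,0,0,138,30,0,-120,0,0,0,138,30,0,-150,0,0,0,138,30,0,-180,0,0,0,138]' | grep -E 'pos|ft'
python3 prof.py w9 1 
```

```text
position: [0.4734, -0.1557, 0.0564]
ft_force: [0.1, 3.0, 20.2]
position: [0.5213, -0.1564, 0.0726]
ft_force: [0.9, 0.4, -0.3]
position: [0.4905, -0.1555, 0.256]
ft_force: [0.6, -0.3, -0.7]
y 0.125 edges [-25.  29.] dark 135
y 0.135 edges [-25.  29.] dark 141
y 0.15 edges [-25.  29.] dark 170
y 0.165 edges [-25.  29.] dark 167
y 0.18 edges [-27.  29.] dark 101
y 0.19 edges [-27.  29.] dark 103
y 0.2 edges [-27.  29.] dark 110
y 0.215 edges [-17.  29.] dark 192
mid
y -0.03 edges [-55.  -3.  37.] dark 132
y 0 edges [-55.  -3.  37.] dark 131
y 0.03 edges [-55.  -3.  37.] dark 131
near
y -0.185 edges [-99. -69. -67. -47. -15.  -1.] dark 106
y -0.155 edges [-99. -69. -67. -47. -17.  -1.] dark 151
y -0.125 edges [-99. -47. -17.  -1.] dark 102
```

```bash

python3 -m crank '[-27,0,40,0,0,0,138,-27,0,80,0,0,0,138,-27,0,120,0,0,0,138,-27,0,150,0,0,0,138,-27,0,150,0,0,0,138]' | grep -E 'pos|ft'
python3 -m crank '[0,0,15,0,0,0,138,0,0,30,0,0,0,138,0,0,35,0,0,0,138,0,0,35,0,0,0,138,0,0,35,0,0,0,138]' | grep -E 'pos|ft'
```

```text
position: [0.5133, -0.1541, 0.0976]
ft_force: [-0.9, 1.2, 0.2]
position: [0.5185, -0.1569, 0.0698]
ft_force: [-0.1, -0.2, 0.8]
```

```bash

python3 -m crank '[0,0,4,0,0,0,138,0,0,8,0,0,0,138,0,0,12,0,0,0,138,0,0,14,0,0,0,138,0,0,14,0,0,0,138]' | grep -E 'pos|ft'
python3 -m crank '[-7,0,0,0,0,0,138,-16,0,0,0,0,0,138,-25,0,0,0,0,0,138,-34,0,0,0,0,0,138,-38,0,-20,0,0,0,138]' | grep -E 'pos|ft'
python3 -m crank '[10,0,-40,0,0,0,138,30,0,-80,0,0,0,138,30,0,-120,0,0,0,138,50,0,-150,0,0,0,138,50,0,-180,0,0,0,138]' | grep -E 'pos|ft'
python3 prof.py w10 1 
```

```text
position: [0.5198, -0.157, 0.0566]
ft_force: [-0.9, 1.6, 12.7]
position: [0.5556, -0.1574, 0.073]
ft_force: [-0.0, 0.1, 0.5]
position: [0.5028, -0.1552, 0.2564]
ft_force: [0.8, -0.0, 0.5]
y 0.125 edges [-25.  29.  39.] dark 129
y 0.135 edges [-25.  29.  37.] dark 133
y 0.15 edges [-25.  29.  37.] dark 136
y 0.165 edges [-25.  29.  37.] dark 150
y 0.18 edges [-25.  29.  37.] dark 151
y 0.19 edges [-25.  29.  39.] dark 181
y 0.2 edges [-25.  29.  39.] dark 180
y 0.215 edges [-17.  29.  39.] dark 112
mid
y -0.03 edges [-31.  23.  37.] dark 110
y 0 edges [-31.  23.  37.] dark 116
y 0.03 edges [-31.  23.  37.] dark 121
near
y -0.185 edges [-99. -69. -67. -45. -15.  -1.  39.] dark 112
y -0.155 edges [-99. -47. -15.  -1.  39.] dark 133
y -0.125 edges [-99. -47. -15.  -1.  39.] dark 164
```

```bash

python3 -m crank '[30,-155,0,0,0,0,138,30,-155,0,0,0,0,138,30,-155,0,0,0,0,138,30,-155,20,0,0,0,138,30,-155,20,0,0,0,138]' | grep -E 'pos|ft'
python3 -m crank '[0,0,40,0,0,0,138,0,0,80,0,0,0,138,0,0,120,0,0,0,138,0,0,150,0,0,0,138,0,0,155,0,0,0,138]' | grep -E 'pos|ft'
python3 -m crank '[0,0,5,0,0,0,138,0,0,5,0,0,0,138,0,0,5,0,0,0,138,0,0,5,0,0,0,138,0,0,5,0,0,0,138]' | grep -E 'pos|ft'
```

```text
position: [0.4687, -0.3156, 0.2321]
ft_force: [-0.3, 1.0, -0.6]
position: [0.4675, -0.3065, 0.0744]
ft_force: [-0.5, 0.6, -1.2]
position: [0.4716, -0.3109, 0.0766]
ft_force: [-0.6, -0.3, -1.0]
```

```bash

python3 -m crank '[3,2,8,0,0,0,138,3,2,14,0,0,0,138,3,2,18,0,0,0,138,3,2,21,0,0,0,138,3,2,21,0,0,0,138]' | grep -E 'pos|ft'
python3 -m crank '[-6,0,0,0,0,0,138,-16,0,0,0,0,0,138,-28,0,0,0,0,0,138,-42,0,0,0,0,0,138,-50,0,-20,0,0,0,138]' | grep -E 'pos|ft'
python3 -m crank '[10,0,-40,0,0,0,138,30,0,-80,0,0,0,138,30,0,-120,0,0,0,138,30,0,-150,0,0,0,138,30,0,-180,0,0,0,138]' | grep -E 'pos|ft'
python3 prof.py w11 1 
```

```text
position: [0.469, -0.3076, 0.0565]
ft_force: [0.8, 5.1, 20.7]
position: [0.5174, -0.3081, 0.0718]
ft_force: [0.2, 0.2, 0.0]
position: [0.4873, -0.3087, 0.2555]
ft_force: [0.2, -0.7, -0.2]
y 0.125 edges [-25.   9.  11.  31.  37.] dark 102
y 0.135 edges [-25.  31.  37.] dark 116
y 0.15 edges [-25.  31.  37.] dark 116
y 0.165 edges [-25.  31.  37.] dark 108
y 0.18 edges [-25.  29.] dark 189
y 0.19 edges [-25.  29.] dark 184
y 0.2 edges [ 1. 29.] dark 177
y 0.215 edges [] dark None
mid
y -0.03 edges [-31.  25.] dark 111
y 0 edges [-31.  25.] dark 126
y 0.03 edges [-31.  25.] dark 119
near
y -0.185 edges [-55.  -1.  37.] dark 110
y -0.155 edges [-55.  -1.  37.] dark 124
y -0.125 edges [-55.  -1.  37.] dark 141
```

```bash

python3 -m crank '[-24,0,40,0,0,0,138,-24,0,80,0,0,0,138,-24,0,120,0,0,0,138,-24,0,150,0,0,0,138,-24,0,150,0,0,0,138]' | grep -E 'pos|ft'
python3 -m crank '[0,0,15,0,0,0,138,0,0,30,0,0,0,138,0,0,35,0,0,0,138,0,0,35,0,0,0,138,0,0,35,0,0,0,138]' | grep -E 'pos|ft'
python3 -m crank '[0,0,4,0,0,0,138,0,0,8,0,0,0,138,0,0,12,0,0,0,138,0,0,14,0,0,0,138,0,0,14,0,0,0,138]' | grep -E 'pos|ft'
```

```text
position: [0.5073, -0.3057, 0.0963]
ft_force: [-0.9, 1.2, -0.9]
position: [0.5121, -0.31, 0.0697]
ft_force: [-0.5, 0.6, -0.3]
position: [0.5131, -0.3099, 0.0567]
ft_force: [0.7, 3.0, 10.4]
```

```bash

python3 -m crank '[-7,0,0,0,0,0,138,-16,0,0,0,0,0,138,-26,0,0,0,0,0,138,-36,0,0,0,0,0,138,-40,0,-20,0,0,0,138]' | grep -E 'pos|ft'
python3 -m crank '[10,20,-40,0,0,0,138,30,50,-80,0,0,0,138,30,80,-120,0,0,0,138,50,100,-150,0,0,0,138,50,120,-180,0,0,0,138]' | grep -E 'pos|ft'
python3 -m crank '[0,70,-60,0,0,0,255,0,70,-60,0,0,0,255,0,70,-60,0,0,0,255,0,70,-60,0,0,0,255,0,70,-60,0,0,0,255]' | grep -E 'pos|ft'
python3 prof.py w12 1 
```

```text
position: [0.5512, -0.3094, 0.0725]
ft_force: [0.3, -1.1, -0.6]
position: [0.5054, -0.1962, 0.2427]
ft_force: [-0.6, -0.2, 0.9]
position: [0.5098, -0.128, 0.3017]
ft_force: [-0.1, -0.2, 0.5]
y 0.125 edges [-25.  27.  39.] dark 117
y 0.135 edges [-25.  29.  39.] dark 101
y 0.15 edges [-25.  29.  39.] dark 101
y 0.165 edges [-25.  29.  39.] dark 101
y 0.18 edges [-25.  29.  39.] dark 106
y 0.19 edges [-25.  29.  37.] dark 101
y 0.2 edges [-25.  29.  39.] dark 148
y 0.215 edges [-15.  25.  37.] dark 106
mid
y -0.03 edges [-31.  23.  39.] dark 138
y 0 edges [-31.  23.  39.] dark 120
y 0.03 edges [-31.  23.  39.] dark 127
near
y -0.185 edges [-29.  27.  39.] dark 101
y -0.155 edges [-29.  27.  39.] dark 117
y -0.125 edges [-29.  27.  39.] dark 104
```

All three rollers lie on the line (+1.5, -4 and -1 mm). Now the lamp properly, with the tips lower.

```bash

python3 -m crank '[-55,146,20,0,0,0,255,-55,146,20,0,0,0,255,-55,146,20,0,0,0,255,-55,146,20,0,0,0,255,-55,146,20,0,0,0,255]' | grep -E 'pos|ft'
python3 -m crank '[-50,146,110,0,0,0,255,-50,146,110,0,0,0,255,-50,146,110,0,0,0,255,-50,146,110,0,0,0,255,-50,146,110,0,0,0,255]' | grep -E 'pos|ft'
python3 -m crank '[0,0,0,0,0,-2,255,0,0,0,0,0,-2,255,0,0,0,0,0,-2,255,0,0,0,0,0,-2,255,0,0,0,0,0,-2,255]'
```

```text
position: [0.5707, 0.0197, 0.2784]
ft_force: [0.1, -0.4, -0.4]
position: [0.6241, 0.161, 0.1664]
ft_force: [0.1, 0.1, -0.9]
time: 28.33
position: [0.6253, 0.1587, 0.1721]
tool_rot: [0.001, 1.0, -0.0, 0.0]
ft_force: [-0.4, 0.4, -0.5]
grip_width: 0.0004
grip_force: 0.0
```

```bash

python3 -m crank '[0,3,30,0,0,0,255,0,3,60,0,0,0,255,0,3,90,0,0,0,255,0,3,108,0,0,0,255,0,3,108,0,0,0,255]' | grep -E 'pos|ft'
python3 -m crank '[-10,0,0,0,0,0,255,-20,0,0,0,0,0,255,-30,0,0,0,0,0,255,-38,0,0,0,0,0,255,-43,0,0,0,0,0,255]' | grep -E 'pos|ft'
python3 -m crank '[-2,0,0,0,0,0,255,-4,0,0,0,0,0,255,-4,0,0,0,0,0,255,-4,0,0,0,0,0,255,-4,0,0,0,0,0,255]' | grep -E 'pos|ft'
```

```text
position: [0.622, 0.162, 0.0602]
ft_force: [-1.0, 0.5, -0.2]
position: [0.6677, 0.1626, 0.0652]
ft_force: [-9.6, -2.0, 6.4]
position: [0.6677, 0.1625, 0.0648]
ft_force: [-8.3, -2.0, 5.9]
```

```bash

python3 -m crank '[15,0,0,0,0,0,255,30,0,0,0,0,0,255,45,0,-20,0,0,0,255,60,-20,-60,0,0,0,255,60,-50,-100,0,0,0,255]' | grep -E 'pos|ft'
python3 -m crank '[60,-50,-80,0,0,0,255,60,-50,-80,0,0,0,255,60,-50,-80,0,0,0,255,60,-50,-80,0,0,0,255,60,-50,-80,0,0,0,255]' | grep -E 'pos|ft'
python3 - <<'E'
from h import *
from rig import robot
np.set_printoptions(precision=4,suppress=True)
w=grab(robot,"wrist","w13"); d=grab(robot,"side","d13"); s=grab(robot,"scene","s13"); print(robot.get_obs()["position"])
def ball(c):
    u=proj(c,(.69,.162,.071)); g=cv2.cvtColor(c["pixels"],cv2.COLOR_RGB2GRAY); u0,v0=(u-12).astype(int); p=g[v0:v0+25,u0:u0+25]
    n,lab,st,cen=cv2.connectedComponentsWithStats((p<50).astype(np.uint8)); 
    for i in range(1,n):
        if st[i,4]>15: print(u,st[i],cen[i]+[u0,v0])
for c in (w,d,s): print("-");ball(c)
f=1.5625
print("box", two(s,np.array((556,330))/f,d,np.array((437,190))/f), onz(d,np.array((437,213))/f,0),onz(d,np.array((525,262))/f,0))
cv2.imwrite("pics/w13b.png",cv2.resize(w["pixels"][:,:,::-1],(800,600)))
E
```

```text
position: [0.6085, 0.1226, 0.1533]
ft_force: [0.4, -0.2, -0.0]
position: [0.5533, 0.0705, 0.2354]
ft_force: [1.0, -0.5, -0.6]
[0.5527 0.0716 0.2321]
-
[327.7795 285.4817] [ 0 20 25  5 94] [326.383  295.5319]
-
[231.6249 123.1757] [ 0  0  4  7 23] [220.3478 113.4348]
-
box (array([0.7924, 0.0377, 0.0763]), np.float64(0.004468542691705294)) [0.805  0.0472 0.    ] [ 0.8041 -0.1888  0.    ]
```

View pics/w13b.png

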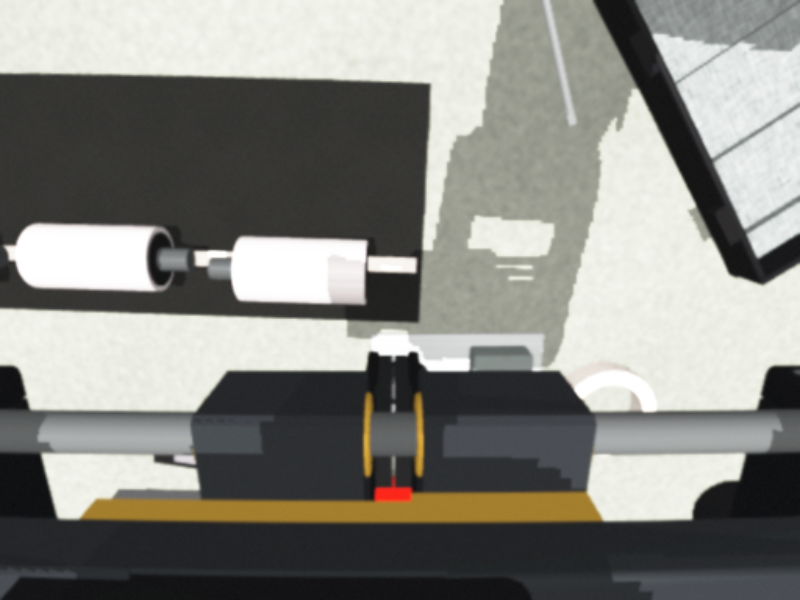

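The bench looks brighter, so the lamp is on. Two rollers show on the line at px (95,257) and (300,270). Next I'll rotate the gripper 90° (clear of the lamp ball, and right for grasping later) and go above the trigger at (0.665, 0.080).

```bash

python3 -m crank '[-50,4,0,0,0,7,255,-60,4,0,0,0,14,255,-60,4,0,0,0,21,255,-60,4,0,0,0,28,255,-60,4,0,0,0,30,255]' | grep -E 'pos|ft'
python3 -m crank '[0,0,0,0,0,7,255,0,0,0,0,0,14,255,0,0,0,0,0,21,255,0,0,0,0,0,28,255,0,0,0,0,0,30,255]' | grep -E 'pos|ft'
python3 -m crank '[0,0,0,0,0,7,255,0,0,0,0,0,14,255,0,0,0,0,0,21,255,0,0,0,0,0,28,255,0,0,0,0,0,30,255]' | grep -E 'pos|ft'
python3 - <<'E'
from h import *
from rig import robot
np.set_printoptions(precision=4,suppress=True)
c=grab(robot,"wrist","w14"); o=robot.get_obs(); print(o["position"],o["q"]);print(R.from_quat(o["tool_rot"]).as_matrix())
d=load("d13"); d0=load("side1")
print("brightness",d["pixels"].mean(),d0["pixels"].mean(),load("side2")["pixels"].mean(),load("side3")["pixels"].mean())
E
```

```text
position: [0.6128, 0.0761, 0.2304]
ft_force: [0.2, -0.5, 0.8]
position: [0.6125, 0.0761, 0.2307]
ft_force: [-0.4, 0.9, 0.8]
position: [0.6125, 0.0762, 0.2307]
ft_force: [0.1, 0.3, 0.6]
[0.6125 0.0761 0.2307] [-0.0573  0.5131  1.4457  0.0002  1.186  -0.0556]
[[ 0.0018  1.     -0.0031]
 [ 1.     -0.0018  0.0004]
 [ 0.0004 -0.0031 -1.    ]]
brightness 113.63603379991319 113.34549119737413 112.62317911783855 113.65428670247395
```

```bash
python3 - <<'E'
from h import *
from rig import robot
np.set_printoptions(precision=4,suppress=True)
grab(robot,"side","d15");grab(robot,"scene","s15")
def ball(c,r):
    g=cv2.GaussianBlur(cv2.cvtColor(c["pixels"],cv2.COLOR_RGB2GRAY),(0,0),r).astype(float)
    best=[]
    u=proj(c,(.68,.162,.073)); u0,v0=np.round(u-10).astype(int); p=g[v0:v0+21,u0:u0+21]; i=np.unravel_index(p.argmin(),p.shape)
    m=(p<p.min()+25); n,lab=cv2.connectedComponents(m.astype(np.uint8)); q=np.argwhere(lab==lab[i]).mean(0)
    return np.array([q[1]+u0,q[0]+v0]),p.min(),m.sum()
for a,b in (("side3","scene3"),("d15","s15"),("side0","scene0")):
    A,B=ball(load(a),1.5),ball(load(b),1.5); print(a,A,B,two(load(a),A[0],load(b),B[0]))
E
```

```text
side3 (array([230.2857, 123.5   ]), np.float64(49.0), np.int64(14)) (array([347. , 178.5]), np.float64(56.0), np.int64(12)) (array([0.683 , 0.1605, 0.0725]), np.float64(0.0038302091876528865))
d15 (array([231.5   , 123.2857]), np.float64(44.0), np.int64(15)) (array([348.5   , 180.2857]), np.float64(49.0), np.int64(18)) (array([0.6892, 0.1608, 0.069 ]), np.float64(0.004485155695183566))
side0 (array([223.4   , 129.9333]), np.float64(46.0), np.int64(15)) (array([337.8462, 174.    ]), np.float64(51.0), np.int64(13)) (array([0.6478, 0.1599, 0.0709]), np.float64(0.0009966907145112075))
```

```bash
python3 - <<'E'
from h import *
np.set_printoptions(precision=4,suppress=True)
w=load("w14"); u=proj(w,(.692,.162,.07)); print("px",u)
t=proj(w,(.665,.080,.026)); print("trig px",t)
u0,v0=np.round(u-40).astype(int); u0=max(u0,0);v0=max(v0,0)
g=cv2.GaussianBlur(cv2.cvtColor(w["pixels"],cv2.COLOR_RGB2GRAY),(0,0),2)[v0:v0+81,u0:u0+81]
n,lab,st,cen=cv2.connectedComponentsWithStats((g<60).astype(np.uint8))
for i in range(1,n): print(st[i],cen[i]+[u0,v0],onz(w,cen[i]+[u0,v0],.07))
cv2.imwrite("pics/c16.png",cv2.resize(w["pixels"][:,:,::-1],(800,600)))
E
```

```text
px [331.5247  92.4109]
trig px [295.4945 164.9873]
[ 27  30  42  28 542] [332.3782  96.7749] [0.6931 0.1578 0.07  ]
```

View pics/c16.png

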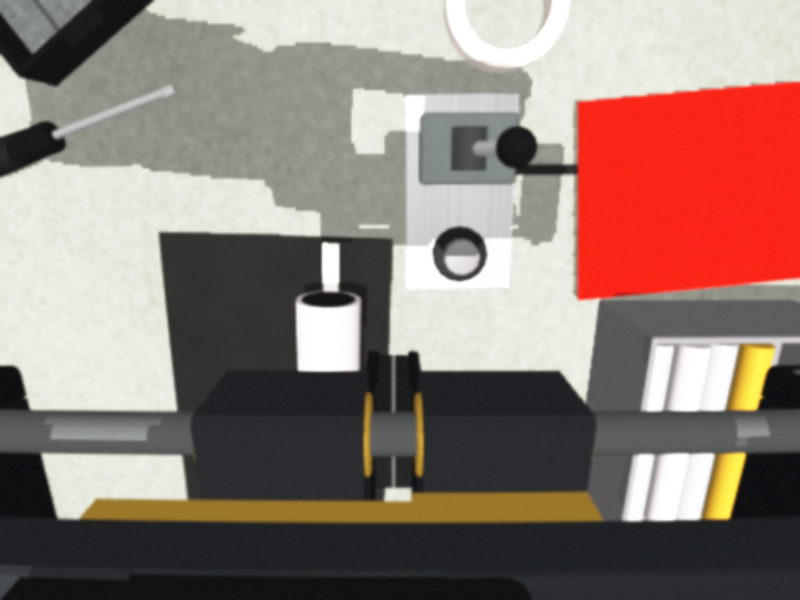

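The lamp ball is at px (517,147), x≈0.692, which is about 0.9 rad, so the lamp is on. The trigger is at (460,257), i.e. (0.664, 0.080). Now I'll press it.

```bash

python3 -m crank '[4,52,30,0,0,0,255,4,52,70,0,0,0,255,4,52,110,0,0,0,255,4,52,145,0,0,0,255,4,52,180,0,0,0,255]' | grep -E 'pos|ft'
python3 -m crank '[0,0,3,0,0,0,255,0,0,5,0,0,0,255,0,0,5,0,0,0,255,0,0,5,0,0,0,255,0,0,5,0,0,0,255]' | grep -E 'pos|ft'
```

```text
position: [0.6639, 0.0797, 0.0494]
ft_force: [0.1, -0.2, 0.0]
position: [0.6667, 0.0792, 0.0512]
ft_force: [-0.0, -0.1, -0.2]
```

```bash

python3 -m crank '[0,0,4,0,0,0,255,0,0,8,0,0,0,255,0,0,12,0,0,0,255,0,0,16,0,0,0,255,0,0,16,0,0,0,255]' | grep -E 'pos|ft'
python3 -m crank '[0,0,2,0,0,0,255,0,0,4,0,0,0,255,0,0,6,0,0,0,255,0,0,6,0,0,0,255,0,0,6,0,0,0,255]' | grep -E 'pos|ft'
python3 -m crank '[0,0,1,0,0,0,255,0,0,3,0,0,0,255,0,0,4,0,0,0,255,0,0,4,0,0,0,255,0,0,4,0,0,0,255]' | grep -E 'pos|ft'
```

```text
position: [0.6636, 0.0792, 0.031]
ft_force: [0.2, 0.4, 0.0]
position: [0.6643, 0.0792, 0.0262]
ft_force: [-1.4, 0.4, 3.7]
position: [0.6644, 0.0792, 0.0238]
ft_force: [-4.7, -0.6, 12.4]
```

```bash

python3 -m crank '[0,0,1,0,0,0,255,0,0,2,0,0,0,255,0,0,2,0,0,0,255,0,0,2,0,0,0,255,0,0,2,0,0,0,255]' | grep -E 'pos|ft'
python3 -m crank '[0,0,-20,0,0,0,255,0,0,-60,0,0,0,255,0,0,-100,0,0,0,255,-20,-10,-140,0,0,0,255,-50,-20,-160,0,0,0,0]' | grep -E 'pos|ft'
python3 -m crank '[-180,-90,0,0,0,2,0,-180,-90,0,0,0,2,0,-180,-90,0,0,0,2,0,-180,-90,0,0,0,2,0,-180,-90,0,0,0,2,0]' | grep -E 'pos|ft'
python3 - <<'E'
from h import *
from rig import robot
c=grab(robot,"wrist","w17"); o=robot.get_obs(); print(o["position"],o["grip_width"]); print(R.from_quat(o["tool_rot"]).as_matrix().round(4).tolist())
# white tube blobs
g=c["pixels"].astype(int); m=((g.min(2)>150)&(g.max(2)-g.min(2)<40)).astype(np.uint8)
n,lab,st,cen=cv2.connectedComponentsWithStats(m)
for i in range(1,n):
    if st[i,4]>300:
        r=cv2.minAreaRect(np.argwhere(lab==i)[:,::-1].astype(np.float32)); print(st[i],np.round(r[0]),np.round(r[1]),round(r[2],1),onz(c,r[0],.028).round(4))
E
```

```text
position: [0.6644, 0.0792, 0.0236]
ft_force: [-7.0, -0.7, 21.7]
position: [0.647, 0.0314, 0.1838]
ft_force: [0.9, -0.7, 0.9]
position: [0.5535, -0.1531, 0.1798]
ft_force: [-0.7, 0.5, -0.7]
[ 0.55125685 -0.15851261  0.17968203] 0.03660047626138925
[[0.0384, 0.9993, -0.0019], [0.9993, -0.0384, -0.0045], [-0.0046, -0.0017, -1.0]]
[    0     0   133   260 28083] [ 66. 130.] [259. 132.] 90.0 [ 0.3696 -0.0955  0.028 ]
[ 224    0   56   72 3807] [252.  35.] [55. 71.] 0.0 [ 0.5587 -0.0174  0.028 ]
[  293     0   204   263 32031] [394. 131.] [203. 262.] 0.0 [ 0.6989 -0.1091  0.028 ]
[320 113  21  37 604] [330. 131.] [36. 20.] 90.0 [ 0.6338 -0.1071  0.028 ]
[414 119  23  34 498] [425. 136.] [15. 35.] 14.7 [ 0.7306 -0.1146  0.028 ]
[ 222  139   49  115 4747] [246. 196.] [ 48. 114.] 0.0 [ 0.5475 -0.1718  0.028 ]
[ 228  291   43   30 1277] [249. 306.] [29. 42.] 90.0 [ 0.5455 -0.3076  0.028 ]
[435 290  30  42 638] [446. 311.] [42. 22.] 58.4 [ 0.7847 -0.327   0.028 ]
```

```bash

python3 -m crank '[2,-1,30,0,0,0,0,2,-1,60,0,0,0,0,2,-1,90,0,0,0,0,2,-1,100,0,0,0,0,2,-1,100,0,0,0,0]' | grep -E 'pos|ft|wid'
python3 -m crank '[0,0,20,0,0,0,0,0,0,40,0,0,0,0,0,0,55,0,0,0,0,0,0,60,0,0,0,0,0,0,60,0,0,0,0]' | grep -E 'pos|ft|wid'
```

```text
position: [0.5519, -0.1479, 0.0771]
ft_force: [-0.1, 0.3, -0.1]
grip_width: 0.07
position: [0.5541, -0.1487, 0.02]
ft_force: [0.2, -0.2, 0.4]
grip_width: 0.0864
```

```bash

python3 -m crank '[0,0,0,0,0,0,255,0,0,0,0,0,0,255,0,0,0,0,0,0,255,0,0,0,0,0,0,255,0,0,0,0,0,0,255]' 40 | grep -E 'pos|ft|wid|grip'
python3 -m crank '[0,0,0,0,0,0,255,0,0,0,0,0,0,255,0,0,0,0,0,0,255,0,0,0,0,0,0,255,0,0,-10,0,0,0,255]' 40 | grep -E 'pos|ft|wid|grip'
python3 -m crank '[0,0,-30,0,0,0,255,0,0,-60,0,0,0,255,0,0,-90,0,0,0,255,0,0,-120,0,0,0,255,0,0,-150,0,0,0,255]' 40 | grep -E 'pos|ft|wid|grip'
```

```text
position: [0.554, -0.149, 0.0207]
ft_force: [-0.9, 0.1, 0.0]
grip_width: 0.0616
grip_force: 0.0
position: [0.5522, -0.1481, 0.0284]
ft_force: [-0.6, 0.5, -4.2]
grip_width: 0.0491
grip_force: 40.0
position: [0.5528, -0.1483, 0.1811]
ft_force: [0.3, -0.3, -4.0]
grip_width: 0.0492
grip_force: 40.0
```

Gripped (49 mm, 40 N). I'll carry it to a hover pose from which the case is visible.

```bash

python3 -m crank '[160,10,-60,0,0,0,255,160,10,-60,0,0,0,255,160,10,-60,0,0,0,255,160,10,-60,0,0,0,255,160,10,-60,0,0,0,255]' | grep -E 'pos|grip'
python3 -m crank '[165,10,-60,0,0,0,255,165,10,-60,0,0,0,255,165,10,-60,0,0,0,255,165,10,-60,0,0,0,255,165,10,-60,0,0,0,255]' | grep -E 'pos|grip'
python3 -m crank '[0,0,0,0,0,-7,255,0,0,0,0,0,-14,255,0,0,0,0,0,-21,255,0,0,0,0,0,-28,255,0,0,0,0,0,-35,255]' | grep -E 'pos|grip'
cat > case.py <<'E'
from h import *
from rig import robot
import sys
np.set_printoptions(precision=4,suppress=True)
c=grab(robot,"wrist",sys.argv[1]); o=robot.get_obs(); M=R.from_quat(o["tool_rot"]).as_matrix(); print("tcp",o["position"],"tool y ang",np.degrees(np.arctan2(M[1,1],M[0,1])),"tilt",M[:2,2],o["grip_width"],o["grip_force"])
g=cv2.cvtColor(c["pixels"],cv2.COLOR_RGB2GRAY)
dark=cv2.morphologyEx((g<75).astype(np.uint8),cv2.MORPH_CLOSE,np.ones((3,3),np.uint8))
cs,hi=cv2.findContours(dark,cv2.RETR_CCOMP,cv2.CHAIN_APPROX_NONE)
for k,q in enumerate(cs):
    A=cv2.contourArea(q)
    if A>2500:
        r=cv2.minAreaRect(q); b=cv2.boxPoints(r); W=np.array([onz(c,p,.02 if hi[0][k][3]>=0 else .04)[:2] for p in b]); L=[np.linalg.norm(W[i]-W[i-1]) for i in range(4)]
        i=int(np.argmax(L[:2])); dv=W[i]-W[i-1]; a=np.degrees(np.arctan2(dv[1],dv[0]))%180
        print("hole" if hi[0][k][3]>=0 else "outer",A,"px",np.round(r[0]),"ctr",W.mean(0),"size",np.round(L[:2],3),"long-axis ang %.1f"%a)
E
python3 case.py w18; python3 -c "
import cv2; i=cv2.imread('pics/w18.png'); cv2.imwrite('pics/w18b.png',cv2.resize(i,(800,600)))"
```

```text
position: [0.5697, 0.0173, 0.2426]
grip_width: 0.0492
grip_force: 40.0
position: [0.5854, 0.1817, 0.3023]
grip_width: 0.0492
grip_force: 40.0
position: [0.5839, 0.1751, 0.2991]
grip_width: 0.0493
grip_force: 40.0
tcp [0.5839 0.175  0.2991] tool y ang 33.6032603437149 tilt [-0.0023 -0.0003] 0.04897178646424153 39.99808430671692
outer 61195.5 px [256. 262.] ctr [0.693  0.0198] size [0.929 0.449] long-axis ang 33.4
outer 3037.5 px [478. 114.] ctr [0.8033 0.3956] size [0.093 0.075] long-axis ang 33.9
outer 2629.5 px [216.  23.] ctr [0.4528 0.2939] size [0.052 0.256] long-axis ang 33.1
```

```bash

python3 -m crank '[30,0,0,0,0,0,255,60,0,0,0,0,0,255,95,0,0,0,0,0,255,95,0,0,0,0,0,255,95,0,0,0,0,0,255]' | grep -E 'pos|grip'
python3 case.py w19; python3 -c "
import cv2; i=cv2.imread('pics/w19.png'); cv2.imwrite('pics/w19b.png',cv2.resize(i,(800,600)))"
```

```text
position: [0.5313, 0.2561, 0.2995]
grip_width: 0.0487
grip_force: 40.0
tcp [0.5324 0.2551 0.2996] tool y ang 33.02746349305993 tilt [-0.0004 -0.0009] 0.04905226570394968 39.999030232429504
outer 56661.0 px [256. 293.] ctr [0.6651 0.0621] size [0.931 0.357] long-axis ang 33.1
outer 3707.0 px [482. 183.] ctr [0.8272 0.4086] size [0.153 0.075] long-axis ang 8.2
outer 5416.0 px [461.  24.] ctr [0.6599 0.5444] size [0.19  0.069] long-axis ang 5.8
outer 2992.5 px [214.  61.] ctr [0.4233 0.3341] size [0.147 0.257] long-axis ang 32.8
```

View pics/w19b.png

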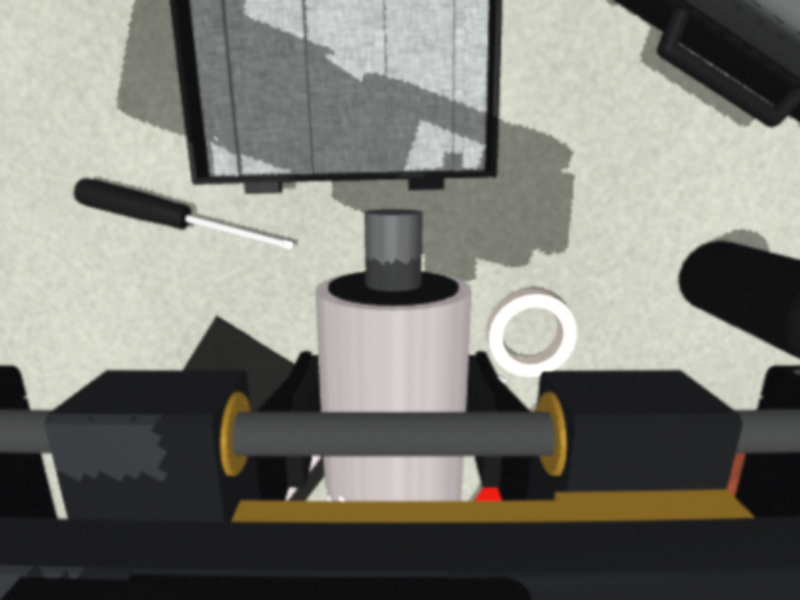

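The case's near wall (hinge side) runs from display px (193,182) to (497,176), with the beds above it. The held roller points its stub at the case. Next I'll compute the case pose from the corners.

```bash
python3 - <<'E'
from h import *
np.set_printoptions(precision=4,suppress=True)
w=load("w19"); f=1.5625
A,B=[onz(w,np.array(p)/f,.04)[:2] for p in ((193,183),(497,177))]; l=(B-A)/np.linalg.norm(B-A); u=np.array([-l[1],l[0]])
print(A,B,np.linalg.norm(B-A),np.degrees(np.arctan2(l[1],l[0])))
C=(A+B)/2+.086*u; print("centre",C)
P=lambda uv,z:((onz(w,np.array(uv)/f,z)[:2]-C)@l,(onz(w,np.array(uv)/f,z)[:2]-C)@u)
for uv in ((240,170),(313,170),(233,100),(308,80)): print("rib",P(uv,.02))
for uv in ((172,0),(501,0)): print("rim",P(uv,.04))
# stub/tube of held roller: stub end
# compare old case pose from w1
w1=load("w1"); a,b=[onz(w1,np.array(p)/f,.04)[:2] for p in ((513,82),(652,311))]; print("old",a,b,np.linalg.norm(a-b))
E
```

```text
[0.3567 0.2115] [0.5706 0.3561] 0.2581866237179458 34.067313764561256
centre [0.4155 0.355 ]
rib (np.float64(-0.09383858130790179), np.float64(-0.07658240042533719))
rib (np.float64(-0.02916044972644673), np.float64(-0.07800846279993007))
rib (np.float64(-0.09408096545097779), np.float64(-0.018524192037315642))
rib (np.float64(-0.028961281041626506), np.float64(-0.004291349062851492))
rim (np.float64(-0.12864939496766778), np.float64(0.053942978275110506))
rim (np.float64(0.1272834397142589), np.float64(0.048117072796584844))
old [0.4066 0.2036] [0.6102 0.3528] 0.2524160940557034
```

```bash
python3 - <<'E'
from h import *
np.set_printoptions(precision=4,suppress=True)
w=load("w19"); f=1.5625
l=np.array([.8283,.5603]);u=np.array([-l[1],l[0]]);C=np.array([.4155,.355])
P=lambda uv,z:((onz(w,np.array(uv)/f,z)[:2]-C)@l,(onz(w,np.array(uv)/f,z)[:2]-C)@u)
for uv in ((612,0),(660,50),(775,122),(640,50)): print(uv,P(uv,.0),P(uv,.1))
print("stub end",P((393,211),.316),"tcp",(np.array([.5324,.2551])-C)@l,(np.array([.5324,.2551])-C)@u)
E
python3 -m crank '[30,6,30,0,0,-1,255,60,12,60,0,0,-1,255,90,20,90,0,0,-1,255,120,25,110,0,0,-1,255,145,27,120,0,0,-1,255]' | grep -E 'pos|grip'
python3 - <<'E'
from rig import robot
from h import *
o=robot.get_obs(); M=R.from_quat(o["tool_rot"]).as_matrix(); l=np.array([.8283,.5603]);u=np.array([-l[1],l[0]]);C=np.array([.4155,.355])
print((o["position"][:2]-C)@l,(o["position"][:2]-C)@u,o["position"][2],np.degrees(np.arctan2(M[1,1],M[0,1])),M[:2,2])
E
```

```text
(612, 0) (np.float64(0.23064590441883906), np.float64(0.05903607139168551)) (np.float64(0.18950117277303405), np.float64(0.03101817669768695))
(660, 50) (np.float64(0.2769122575715585), np.float64(0.019611058607859812)) (np.float64(0.22569200393781677), np.float64(0.0001788326798200025))
(775, 122) (np.float64(0.3924344250125831), np.float64(-0.04041515358652993)) (np.float64(0.3160566636257643), np.float64(-0.04677534379952714))
(640, 50) (np.float64(0.2590770874190272), np.float64(0.01958448006043443)) (np.float64(0.2117408366682717), np.float64(0.0001580421991157348))
stub end (np.float64(0.04138553457888845), np.float64(-0.08445085826796841)) tcp 0.04085430000000001 -0.14824624
position: [0.4754, 0.3911, 0.176]
grip_width: 0.049
grip_force: 40.0
0.06984291697647571 -0.0036447948204374847 0.17602197624982246 33.85194067704302 [-0.0050139  -0.00226258]
```

```bash

python3 -m crank '[0,0,30,0,0,0,255,0,0,60,0,0,0,255,0,0,90,0,0,0,255,0,0,110,0,0,0,255,0,0,120,0,0,0,255]' | grep -E 'pos|ft|grip'
python3 -m crank '[0,0,5,0,0,0,255,0,0,10,0,0,0,255,0,0,16,0,0,0,255,0,0,22,0,0,0,255,0,0,25,0,0,0,255]' | grep -E 'pos|ft|grip'
python3 - <<'E'
from rig import robot
from h import *
o=robot.get_obs(); M=R.from_quat(o["tool_rot"]).as_matrix(); l=np.array([.8283,.5603]);u=np.array([-l[1],l[0]]);C=np.array([.4155,.355])
print((o["position"][:2]-C)@l,(o["position"][:2]-C)@u,o["position"][2],np.degrees(np.arctan2(M[1,1],M[0,1])),M[:2,2],o["ft_force"])
E
```

```text
position: [0.4761, 0.3893, 0.0565]
ft_force: [-0.1, -0.4, -5.2]
grip_width: 0.0495
grip_force: 40.0
position: [0.4772, 0.3914, 0.0353]
ft_force: [0.1, -0.1, -3.6]
grip_width: 0.0491
grip_force: 40.0
0.07149715925596503 -0.004431969634132073 0.03526126588843405 34.00675880054938 [0.0011008  0.00055829] [ 0.13468401 -0.1493616  -3.64518408]
```

```bash

python3 -m crank '[0,0,2,0,0,0,255,0,0,4,0,0,0,255,0,0,6,0,0,0,255,0,0,6,0,0,0,255,0,0,6,0,0,0,255]' | grep -E 'pos|ft|grip'

```

```text
position: [0.4767, 0.3913, 0.0291]
ft_force: [-0.4, 1.1, -3.9]
grip_width: 0.0488
grip_force: 40.0
```

```bash

python3 -m crank '[0,0,1,0,0,0,255,0,0,2,0,0,0,255,0,0,2,0,0,0,255,0,0,2,0,0,0,160,0,0,2,0,0,0,62]' | grep -E 'pos|ft|grip'
python3 -m crank '[0,0,0,0,0,0,62,0,0,0,0,0,0,62,0,0,0,0,0,0,62,0,0,0,0,0,0,62,0,0,-10,0,0,0,62]' | grep -E 'pos|ft|grip'
python3 -m crank '[0,0,-30,0,0,0,62,0,0,-60,0,0,0,62,0,0,-90,0,0,0,62,-20,0,-130,0,0,0,0,-50,0,-170,0,0,0,0]' | grep -E 'pos|ft|grip'
```

```text
position: [0.477, 0.3915, 0.0274]
ft_force: [-0.7, 0.6, 0.3]
grip_width: 0.0517
grip_force: 0.0
position: [0.4756, 0.3905, 0.0358]
ft_force: [0.4, -1.0, -0.7]
grip_width: 0.0657
grip_force: 0.0
position: [0.4998, 0.3563, 0.2004]
ft_force: [0.3, 1.1, 0.8]
grip_width: 0.0726
grip_force: 0.0
```

```bash

for i in 1 2 3; do python3 -m crank '[-145,-83,-5,0,0,0,0,-145,-83,-5,0,0,0,0,-145,-83,-5,0,0,0,0,-145,-83,-5,0,0,0,0,-145,-83,-5,0,0,0,0]' | grep -E 'pos'; done
python3 -m crank '[-143,-84,0,0,0,35,0,-143,-84,0,0,0,35,0,-143,-84,0,0,0,35,0,-143,-84,0,0,0,35,0,-143,-84,0,0,0,35,0]' | grep -E 'pos'
cat > tube.py <<'E'
from h import *
from rig import robot
import sys
np.set_printoptions(precision=4,suppress=True)
c=grab(robot,"wrist",sys.argv[1]); o=robot.get_obs(); M=R.from_quat(o["tool_rot"]).as_matrix(); print("tcp",o["position"],"tool y ang",np.degrees(np.arctan2(M[1,1],M[0,1])),"tilt",M[:2,2],o["grip_width"])
g=c["pixels"].astype(int); m=((g.min(2)>150)&(g.max(2)-g.min(2)<40)).astype(np.uint8)
n,lab,st,cen=cv2.connectedComponentsWithStats(m)
for i in range(1,n):
    if 1000<st[i,4]<20000:
        r=cv2.minAreaRect(np.argwhere(lab==i)[:,::-1].astype(np.float32)); b=[onz(c,p,.028)[:2] for p in cv2.boxPoints(r)]; print(st[i],np.round(r[0]),np.round(r[1]),round(r[2],1),onz(c,r[0],.028),"box",np.array(b).ravel())
E
python3 tube.py w20
```

```text
position: [0.5139, 0.1823, 0.204]
position: [0.5275, 0.0156, 0.209]
position: [0.5402, -0.1518, 0.2141]
position: [0.5498, -0.318, 0.2138]
tcp [ 0.5491 -0.3138  0.2133] tool y ang -1.7683752565405462 tilt [ 0.0022 -0.0021] 0.08693988165657524
[ 243    0   13  100 1251] [249.  50.] [99. 12.] 90.0 [ 0.5521 -0.1904  0.028 ] box [ 0.5476 -0.1444  0.5595 -0.1447  0.557  -0.2397  0.5442 -0.2394]
[ 225  123   44  108 4033] [246. 176.] [107.  43.] 90.0 [ 0.5451 -0.3249  0.028 ] box [ 0.5236 -0.264   0.5706 -0.2654  0.5689 -0.3923  0.5168 -0.3907]
[ 133  292  170   42 4449] [218. 312.] [ 41. 169.] 90.0 [ 0.5003 -0.5095  0.028 ] box [ 0.3921 -0.4749  0.612  -0.4814  0.6135 -0.547   0.3823 -0.5403]
```

```bash

python3 -m crank '[11,-3,30,0,0,0,0,11,-3,60,0,0,0,0,11,-3,90,0,0,0,0,11,-3,120,0,0,0,0,11,-3,140,0,0,0,0]' | grep -E 'pos|ft'
python3 -m crank '[0,0,20,0,0,0,0,0,0,40,0,0,0,0,0,0,51,0,0,0,0,0,0,51,0,0,0,0,0,0,51,0,0,0,0]' | grep -E 'pos|ft'
```

```text
position: [0.5446, -0.2958, 0.0706]
ft_force: [0.5, 0.2, 0.1]
position: [0.5456, -0.2978, 0.022]
ft_force: [-0.1, 0.5, 0.6]
```

```bash

python3 -m crank '[-5,0,1,0,0,0,0,-5,0,1,0,0,0,255,-5,0,1,0,0,0,255,-5,0,1,0,0,0,255,-5,0,1,0,0,0,255]' 40 | grep -E 'pos|ft|grip'
python3 -m crank '[0,0,0,0,0,0,255,0,0,0,0,0,0,255,0,0,0,0,0,0,255,0,0,0,0,0,0,255,0,0,0,0,0,0,255]' 40 | grep -E 'pos|ft|grip'
python3 -m crank '[0,0,-30,0,0,0,255,0,0,-70,0,0,0,255,0,0,-110,0,0,0,255,0,0,-150,0,0,0,255,0,0,-190,0,0,0,255]' 40 | grep -E 'pos|ft|grip'
```

```text
position: [0.5456, -0.3043, 0.0215]
ft_force: [0.5, 0.3, 0.5]
grip_width: 0.0684
grip_force: 0.0
position: [0.5456, -0.304, 0.021]
ft_force: [0.4, -0.6, 0.9]
grip_width: 0.0493
grip_force: 40.0
position: [0.5443, -0.3031, 0.2115]
ft_force: [0.6, -0.6, -3.4]
grip_width: 0.049
grip_force: 40.0
```

```bash

for i in 1 2; do python3 -m crank '[186,-10,-30,0,0,0,255,186,-10,-30,0,0,0,255,186,-10,-30,0,0,0,255,186,-10,-30,0,0,0,255,186,-10,-30,0,0,0,255]' | grep -E 'pos|grip'; done
python3 -m crank '[186,-10,-30,0,0,-36,255,186,-10,-30,0,0,-36,255,186,-10,-30,0,0,-36,255,186,-10,-30,0,0,-36,255,186,-10,-30,0,0,-36,255]' | grep -E 'pos|grip'
python3 -m crank '[0,0,0,0,0,0,255,0,0,0,0,0,0,255,0,0,0,0,0,0,255,0,0,0,0,0,0,255,0,0,0,0,0,0,255]' | grep -E 'pos|grip'
cat > case2.py <<'E'
# case near-wall outer edge: dark case mask, corners from its lowest contour edge
from h import *
from rig import robot
import sys
np.set_printoptions(precision=4,suppress=True)
c=grab(robot,"wrist",sys.argv[1]) if len(sys.argv)<3 else load(sys.argv[1])
o=robot.get_obs(); M=R.from_quat(o["tool_rot"]).as_matrix(); p=o["position"]; a=np.degrees(np.arctan2(M[1,1],M[0,1])); print("tcp",p,"ang",a,o["grip_width"])
g=cv2.cvtColor(c["pixels"],cv2.COLOR_RGB2GRAY); d=(g<60).astype(np.uint8)
n,lab,st,cen=cv2.connectedComponentsWithStats(d)
for i in range(1,n):
    x,y,w,h,A=st[i]
    if y<5 and y+h<190 and 150<w<260 and A>800:
        cols=np.arange(x+6,x+w-6); bot=np.array([np.flatnonzero(lab[:,k]==i).max() for k in cols])
        s,b=np.polyfit(cols,bot,1)
        for _ in range(3):
            e=bot-(s*cols+b); k=e<1.2  # drop hinge bumps below
            s,b=np.polyfit(cols[k],bot[k],1)
        v=s*(x+w/2)+b; 
        rows=lab[int(v)-12:int(v)-4]==i; L=np.mean([np.flatnonzero(r).min() for r in rows]); Rr=np.mean([np.flatnonzero(r).max() for r in rows])
        P,Q=onz(c,(L,s*L+b+.5),.04)[:2],onz(c,(Rr+1,s*Rr+b+.5),.04)[:2]; l=(Q-P)/np.linalg.norm(Q-P); u=np.array([-l[1],l[0]]); C=(P+Q)/2+.086*u
        print("px",(L,s*L+b),(Rr,s*Rr+b),"len",np.linalg.norm(Q-P),"case ang",np.degrees(np.arctan2(l[1],l[0])),"C",C)
        for t in (.071,0,-.071):
            D=C+t*l-.004*u-p[:2]; ty=M[:2,1];tx=M[:2,0]; print("bed",t,"shift x %.1f y %.1f mm"%(D@tx*1e3,D@ty*1e3),"tool az %.1f"%-(np.degrees(np.arctan2(l[1],l[0]))-a))
E
python3 case2.py w19 x; python3 case2.py w21
```

```text
position: [0.5363, -0.1129, 0.2406]
grip_width: 0.0495
grip_force: 40.0
position: [0.5299, 0.0727, 0.2707]
grip_width: 0.0491
grip_force: 40.0
position: [0.5235, 0.2588, 0.3007]
grip_width: 0.0492
grip_force: 40.0
position: [0.5248, 0.2531, 0.3003]
grip_width: 0.0488
grip_force: 40.0
tcp [0.5248 0.2531 0.3003] ang 34.691796046508934 0.048796948380533764
px (np.float64(119.125), np.float64(67.02919456243959)) (np.float64(318.0), np.float64(117.02601628838339)) len 0.2662373005906294 case ang 19.37731446494021 C [0.4208 0.3893]
bed 0.071 shift x 148.6 y 59.4 mm tool az 15.3
bed 0 shift x 167.4 y -9.1 mm tool az 15.3
bed -0.071 shift x 186.1 y -77.5 mm tool az 15.3
tcp [0.5249 0.2532 0.3005] ang 34.69725777915006 0.04925847432367278
px (np.float64(128.0), np.float64(79.80529362843433)) (np.float64(325.0), np.float64(118.39771145374243)) len 0.2632900680038465 case ang 23.89805698758671 C [0.4193 0.3798]
bed 0.071 shift x 147.0 y 54.2 mm tool az 10.8
bed 0 shift x 160.3 y -15.5 mm tool az 10.8
bed -0.071 shift x 173.6 y -85.2 mm tool az 10.8
```

```bash
python3 - <<'E'
s=open("case2.py").read()
a=s.index("        cols="); b=s.index("        v=s*")
s=s[:a]+"""        cols=np.arange(x+int(.15*w),x+int(.9*w)); bot=np.array([np.flatnonzero(lab[:,k]==i).max() for k in cols])
        from scipy.stats import theilslopes
        k=bot<np.median(bot)+2.5; k&=bot>np.median(bot)-4; s,b=theilslopes(bot[k],cols[k])[:2]; print("bot",bot[::12])
"""+s[b:]
open("case2.py","w").write(s)
E
python3 case2.py w19 x; python3 case2.py w21 x
```

```text
tcp [0.5249 0.2532 0.3005] ang 34.69725777915006 0.04925847432367278
bot [116 115 116 116 115 114 114 114 114 114 114 120 113 113]
px (np.float64(122.75), np.float64(115.31923076923077)) (np.float64(317.0), np.float64(112.33076923076923)) len 0.2588798615792882 case ang 33.81696724370872 C [0.4148 0.3559]
bed 0.071 shift x 142.1 y 38.8 mm tool az 0.9
bed 0 shift x 143.2 y -32.2 mm tool az 0.9
bed -0.071 shift x 144.3 y -103.1 mm tool az 0.9
tcp [0.5249 0.2532 0.3005] ang 34.69725777915006 0.04925847432367278
bot [113 114 114 118 114 114 114 114 115 115 122 122 115 115]
px (np.float64(129.75), np.float64(114.0)) (np.float64(324.0), np.float64(114.0)) len 0.2591276367874778 case ang 34.58483892574927 C [0.4144 0.3554]
bed 0.071 shift x 142.9 y 38.4 mm tool az 0.1
bed 0 shift x 143.0 y -32.6 mm tool az 0.1
bed -0.071 shift x 143.1 y -103.6 mm tool az 0.1
```

```bash

python3 -m crank '[40,-30,20,0,0,0,255,70,-50,40,0,0,0,255,95,-70,60,0,0,0,255,120,-88,75,0,0,0,255,143,-104,85,0,0,0,255]' | grep -E 'pos|grip'
python3 -m crank '[0,0,30,0,0,0,255,0,0,60,0,0,0,255,0,0,90,0,0,0,255,0,0,120,0,0,0,255,0,0,130,0,0,0,255]' | grep -E 'pos|ft|grip'
python3 - <<'E'
from rig import robot
from h import *
o=robot.get_obs(); M=R.from_quat(o["tool_rot"]).as_matrix(); a=np.radians(34.3); l=np.array([np.cos(a),np.sin(a)]);u=np.array([-l[1],l[0]]);C=np.array([.4147,.3555])
print((o["position"][:2]-C)@l,(o["position"][:2]-C)@u,o["position"][2],np.degrees(np.arctan2(M[1,1],M[0,1])),M[:2,2],o["ft_force"])
E
```

```text
position: [0.3539, 0.3111, 0.214]
grip_width: 0.0492
grip_force: 40.0
position: [0.3568, 0.311, 0.0829]
ft_force: [-0.7, -0.6, -2.8]
grip_width: 0.0491
grip_force: 40.0
-0.07286865917728276 -0.004136654910276461 0.08292378675564234 34.73225584206391 [-0.0043908  -0.00240695] [-0.69158057 -0.6435251  -2.80109877]
```

Good. I'll lower it 55 mm more and release it with a partial opening.

```bash

python3 -m crank '[0,0,15,0,0,0,255,0,0,30,0,0,0,255,0,0,40,0,0,0,255,0,0,48,0,0,0,255,0,0,52,0,0,0,255]' | grep -E 'pos|ft|grip'
python3 -m crank '[0,0,1,0,0,0,255,0,0,2,0,0,0,255,0,0,3,0,0,0,255,0,0,3,0,0,0,255,0,0,3,0,0,0,255]' | grep -E 'pos|ft|grip'
```

```text
position: [0.3583, 0.3122, 0.0331]
ft_force: [0.3, -0.1, -3.3]
grip_width: 0.0491
grip_force: 40.0
position: [0.3581, 0.3127, 0.0313]
ft_force: [-0.3, 0.4, -2.5]
grip_width: 0.0491
grip_force: 40.0
```

```bash

python3 -m crank '[0,0,2,0,0,0,255,0,0,3,0,0,0,255,0,0,3,0,0,0,255,0,0,3,0,0,0,160,0,0,3,0,0,0,62]' | grep -E 'pos|ft|grip'
python3 -m crank '[0,0,0,0,0,0,62,0,0,0,0,0,0,62,0,0,0,0,0,0,62,0,0,0,0,0,0,62,0,0,-10,0,0,0,62]' | grep -E 'pos|ft|grip'
python3 -m crank '[0,0,-30,0,0,0,62,0,0,-60,0,0,0,62,0,0,-90,0,0,0,62,-20,10,-130,0,0,0,0,-40,20,-170,0,0,0,0]' | grep -E 'pos|ft|grip'
```

```text
position: [0.358, 0.3125, 0.028]
ft_force: [0.6, 0.0, -0.6]
grip_width: 0.0516
grip_force: 0.0
position: [0.3571, 0.3119, 0.0371]
ft_force: [-0.4, 0.1, -0.3]
grip_width: 0.0655
grip_force: 0.0
position: [0.3921, 0.2926, 0.2027]
ft_force: [0.8, 0.9, -0.1]
grip_width: 0.0725
grip_force: 0.0
```

Two rollers are in. The far one has its stub towards -y and q6 can't make the whole turn, so it needs a regrip on the mat.

```bash

python3 -m crank '[-167,-12,0,0,0,0,0,-167,-12,0,0,0,0,0,-167,-12,0,0,0,0,0,-167,-12,0,0,0,0,0,-167,-12,0,0,0,0,0]' | grep -E 'pos'
python3 -m crank '[-167,-12,0,0,0,36,0,-167,-12,0,0,0,36,0,-167,-12,0,0,0,36,0,-167,-12,0,0,0,36,0,-167,-12,0,0,0,36,0]' | grep -E 'pos'
python3 -m crank '[0,0,0,0,0,1,0,0,0,0,0,0,1,0,0,0,0,0,0,1,0,0,0,0,0,0,1,0,0,0,0,0,0,1,0]' | grep -E 'pos'
python3 tube.py w22; python3 - <<'E'
from rig import robot
print(robot.get_obs()["q"],robot.get_obs()["time"])
E
```

```text
position: [0.4842, 0.1434, 0.202]
position: [0.5697, -0.0013, 0.2018]
position: [0.5638, 0.0065, 0.2008]
tcp [0.5641 0.0063 0.2008] tool y ang -1.8254039736180676 tilt [-0.0003  0.0001] 0.08708224919489088
[ 225   45   46   48 1553] [248.  71.] [43. 48.] 7.8 [0.5643 0.1133 0.028 ] box [0.5385 0.0942 0.5473 0.1387 0.5892 0.132  0.5819 0.0871]
[ 225  136   46   95 4035] [247. 183.] [94. 45.] 90.0 [ 0.5594 -0.0033  0.028 ] box [ 0.5372  0.0492  0.5852  0.0476  0.5835 -0.0607  0.5312 -0.059 ]
[ 482  147   30   89 1858] [496. 191.] [88. 29.] 90.0 [ 0.8445 -0.0217  0.028 ] box [ 0.8181  0.0295  0.8516  0.0287  0.874  -0.0778  0.8374 -0.0763]
[ 284  292   79   28 1891] [323. 306.] [27. 78.] 90.0 [ 0.6493 -0.1666  0.028 ] box [ 0.5998 -0.1449  0.6975 -0.1487  0.7007 -0.1894  0.5998 -0.1853]
[-1.86872355e-01  4.77204993e-01  1.61406398e+00  3.81424605e-05
  1.05064905e+00 -1.55031995e-01] 51.85
```

```bash

python3 -m crank '[-8,-4,30,0,0,0,0,-8,-4,60,0,0,0,0,-8,-4,90,0,0,0,0,-8,-4,120,0,0,0,0,-8,-4,140,0,0,0,0]' | grep -E 'pos|ft'
python3 -m crank '[0,0,20,0,0,0,0,0,0,39,0,0,0,0,0,0,39,0,0,0,0,0,0,39,0,0,0,0,0,0,39,0,0,0,0]' | grep -E 'pos|ft'
python3 -m crank '[0,0,0,0,0,0,255,0,0,0,0,0,0,255,0,0,0,0,0,0,255,0,0,0,0,0,0,255,0,0,0,0,0,0,255]' 40 | grep -E 'pos|ft|grip'
python3 -m crank '[0,0,0,0,0,0,255,0,0,0,0,0,0,255,0,0,0,0,0,0,255,0,0,0,0,0,0,255,0,0,0,0,0,0,255]' 40 | grep -E 'pos|ft|grip'
```

```text
position: [0.559, -0.0019, 0.0584]
ft_force: [0.4, 0.0, -0.0]
position: [0.561, -0.0025, 0.0224]
ft_force: [0.3, 0.1, 0.9]
position: [0.5606, -0.0028, 0.0221]
ft_force: [0.0, 0.0, -0.3]
grip_width: 0.0611
grip_force: 0.0
position: [0.5602, -0.0027, 0.0217]
ft_force: [-1.4, -0.2, 2.7]
grip_width: 0.0493
grip_force: 40.0
```

```bash

python3 -m crank '[0,0,-30,0,0,0,255,-20,-10,-60,0,0,0,255,-50,-20,-70,0,0,0,255,-80,-30,-70,0,0,0,255,-108,-37,-70,0,0,0,255]' | grep -E 'pos|grip'
for i in 1 2 3; do python3 -m crank '[0,0,0,0,0,7,255,0,0,0,0,0,14,255,0,0,0,0,0,21,255,0,0,0,0,0,28,255,0,0,0,0,0,35,255]' | grep -E 'pos|grip_f|grip_w'; done
python3 -m crank '[0,0,20,0,0,0,255,0,0,40,0,0,0,255,0,0,55,0,0,0,255,0,0,60,0,0,0,255,0,0,60,0,0,0,255]' | grep -E 'pos|ft|grip'
python3 tube.py w23 | head -1
```

```text
position: [0.519, -0.1102, 0.0921]
grip_width: 0.0493
grip_force: 40.0
position: [0.5191, -0.1094, 0.0909]
grip_width: 0.049
grip_force: 40.0
position: [0.5192, -0.1092, 0.0908]
grip_width: 0.0489
grip_force: 40.0
position: [0.5192, -0.1091, 0.0908]
grip_width: 0.0491
grip_force: 40.0
position: [0.5183, -0.1088, 0.0299]
ft_force: [0.1, 0.1, -2.7]
grip_width: 0.0493
grip_force: 40.0
tcp [ 0.5192 -0.1092  0.0308] tool y ang -106.98241075165795 tilt [-0.0017  0.0008] 0.04902729191943809
```

```bash

python3 -m crank '[0,0,4,0,0,0,255,0,0,8,0,0,0,255,0,0,9,0,0,0,255,0,0,9,0,0,0,200,0,0,9,0,0,0,100]' | grep -E 'pos|ft|grip'
python3 -m crank '[0,0,0,0,0,0,0,0,0,0,0,0,0,0,0,0,0,0,0,0,0,0,0,0,0,0,0,0,0,0,0,0,0,0,0]' | grep -E 'pos|ft|grip_w'
python3 -m crank '[0,0,-30,0,0,0,0,0,0,-70,0,0,0,0,0,0,-110,0,0,0,0,0,0,-140,0,0,0,0,0,0,-140,0,0,0,0]' | grep -E 'pos|ft|grip_w'
for i in 1 2 3 4 5; do python3 -m crank '[0,0,0,0,0,-7,0,0,0,0,0,0,-14,0,0,0,0,0,0,-21,0,0,0,0,0,0,-28,0,0,0,0,0,0,-35,0]' | grep -E 'pos'; done
python3 -m crank '[0,0,0,0,0,-5,0,0,0,0,0,0,-5,0,0,0,0,0,0,-5,0,0,0,0,0,0,-5,0,0,0,0,0,0,-5,0]' | grep -E 'pos'
cat >> tube.py <<'E'
ty=M[:2,1];tx=M[:2,0]
for i in range(1,n):
    if 3000<st[i,4]<20000:
        P=onz(c,cen[i],.03)[:2]; 
        rows=[np.flatnonzero(lab[v]==i) for v in range(st[i,1]+st[i,3]//4,st[i,1]+3*st[i,3]//4)]; mids=[(q.min()+q.max())/2 for q in rows]; vs=np.arange(st[i,1]+st[i,3]//4,st[i,1]+3*st[i,3]//4)
        a,b=[onz(c,(mids[k],vs[k]),.045)[:2] for k in (0,-1)]; e=onz(c,(mids[0],st[i,1]),.04)[:2]
        f=lambda Q:np.round([(Q-o["position"][:2])@tx*1e3,(Q-o["position"][:2])@ty*1e3],1)
        print(i,"tool mm: axis pts",f(a),f(b),"far end",f(e),"axis dev deg %.1f"%np.degrees(np.arctan2((a-b)@ty,(a-b)@tx)))
E
python3 tube.py w24
```

```text
position: [0.52, -0.1095, 0.023]
ft_force: [-0.4, -0.5, 0.2]
grip_width: 0.051
grip_force: 0.0
position: [0.5198, -0.1095, 0.0228]
ft_force: [0.5, 0.2, 0.1]
grip_width: 0.0783
position: [0.5237, -0.1109, 0.1688]
ft_force: [0.4, -0.5, -0.4]
grip_width: 0.087
position: [0.5191, -0.1092, 0.162]
position: [0.5191, -0.1092, 0.1619]
position: [0.5191, -0.1092, 0.1619]
position: [0.5191, -0.1092, 0.1619]
position: [0.5191, -0.1092, 0.1619]
position: [0.5195, -0.1093, 0.1624]
tcp [ 0.5196 -0.1093  0.1624] tool y ang 72.96200730290958 tilt [-0.0003  0.0002] 0.08715597084796092
[  354    34   158   229 14829] [464. 162.] [124. 254.] 28.2 [0.5596 0.0958 0.028 ] box [ 0.613  -0.0311  0.4345  0.1157  0.5124  0.2127  0.7227  0.074 ]
[ 167  139  277  106 7774] [305. 196.] [268. 108.] 5.9 [ 0.5477 -0.0627  0.028 ] box [ 0.5474 -0.2114  0.4482 -0.1611  0.5482  0.0774  0.6627  0.0516]
[ 212  235  116   29 1767] [270. 249.] [115.  28.] -0.0 [ 0.5931 -0.1127  0.028 ] box [ 0.591  -0.1759  0.5602 -0.1652  0.5953 -0.0512  0.6272 -0.0585]
[ 132  291  232   44 6938] [248. 312.] [ 43. 231.] 90.0 [ 0.662  -0.1583  0.028 ] box [ 0.5982 -0.2724  0.6732 -0.0281  0.7308 -0.0389  0.6519 -0.2962]
25 tool mm: axis pts [ 87.7 195.1] [-16.1 219.5] far end [134.3 190.1] axis dev deg -13.2
34 tool mm: axis pts [21.8 75.3] [-28.8 -14.4] far end [44.8 74.9] axis dev deg 60.6
43 tool mm: axis pts [-124.2   -0.6] [-151.1  -76.1] far end [-114.2   -0.6] axis dev deg 70.4
```

```bash

python3 -m crank '[0,0,30,0,0,0,0,0,0,60,0,0,0,0,0,0,90,0,0,0,0,0,0,115,0,0,0,0,0,0,115,0,0,0,0]' | grep -E 'pos|ft'
python3 -m crank '[0,0,15,0,0,0,0,0,0,25,0,0,0,0,0,0,25,0,0,0,0,0,0,25,0,0,0,255,0,0,25,0,0,0,255]' 40 | grep -E 'pos|ft'
python3 -m crank '[0,0,0,0,0,0,255,0,0,0,0,0,0,255,0,0,0,0,0,0,255,0,0,0,0,0,0,255,0,0,0,0,0,0,255]' 40 | grep -E 'pos|ft|grip'
python3 -m crank '[0,0,0,0,0,0,255,0,0,0,0,0,0,255,0,0,-10,0,0,0,255,0,0,-50,0,0,0,255,0,0,-90,0,0,0,255]' 40 | grep -E 'pos|ft|grip'
```

```text
position: [0.5166, -0.1082, 0.0435]
ft_force: [-0.3, 0.8, 0.2]
position: [0.5203, -0.1096, 0.0236]
ft_force: [1.2, -0.1, 0.3]
position: [0.5198, -0.1094, 0.0229]
ft_force: [0.4, -0.1, 2.8]
grip_width: 0.0494
grip_force: 40.0
position: [0.5172, -0.1084, 0.1114]
ft_force: [1.5, -0.9, -3.8]
grip_width: 0.0491
grip_force: 40.0
```

```bash

for i in 1 2; do python3 -m crank '[33,116,-63,0,0,0,255,33,116,-63,0,0,0,255,33,116,-63,0,0,0,255,33,116,-63,0,0,0,255,33,116,-63,0,0,0,255]' | grep -E 'pos|grip_f'; done
python3 -m crank '[33,116,-63,0,0,35,255,33,116,-63,0,0,35,255,33,116,-63,0,0,35,255,33,116,-63,0,0,35,255,33,116,-63,0,0,35,255]' | grep -E 'pos|grip_f'
python3 -m crank '[0,0,0,0,0,4,255,0,0,0,0,0,4,255,0,0,0,0,0,4,255,0,0,0,0,0,4,255,0,0,0,0,0,4,255]' | grep -E 'pos|grip'
python3 case2.py w25
```

```text
position: [0.5219, 0.014, 0.1774]
grip_force: 40.0
position: [0.5249, 0.1335, 0.2395]
grip_force: 40.0
position: [0.5277, 0.254, 0.3022]
grip_force: 40.0
position: [0.5266, 0.2512, 0.3007]
grip_width: 0.0495
grip_force: 40.0
tcp [0.5266 0.2515 0.301 ] ang 34.1393132328884 0.049154245918622955
bot [112 112 113 117 112 112 113 113 113 113 119 119 112 112]
px (np.float64(128.875), np.float64(113.0)) (np.float64(323.0), np.float64(113.0)) len 0.2590521386048963 case ang 34.02479090381286 C [0.4155 0.355 ]
bed 0.071 shift x 143.9 y 37.1 mm tool az 0.1
bed 0 shift x 144.1 y -33.9 mm tool az 0.1
bed -0.071 shift x 144.2 y -104.9 mm tool az 0.1
```

```bash
python3 - <<'E'
from h import *
w=load("w25"); g=cv2.cvtColor(w["pixels"],cv2.COLOR_RGB2GRAY); a=np.radians(34.02); l=np.array([np.cos(a),np.sin(a),0]);u=np.array([-l[1],l[0],0]);C=np.array([.4155,.355,.04])
for y in (-.04,-.02,.0):
    r=[]
    for x in np.arange(-.125,.126,.005):
        p=np.round(proj(w,C+x*l+y*u)).astype(int); r.append(int(g[p[1],p[0]]) if 0<=p[1]<384 and 0<=p[0]<512 else -1)
    print(y,r)
cv2.imwrite("pics/w25.png",w["pixels"][:,:,::-1])
E
```

```text
-0.04 [16, 16, 56, 104, 118, 112, 164, 186, 195, 203, 206, 204, 198, 184, 177, 159, 128, 114, 119, 119, 114, 115, 112, 115, 104, 119, 114, 111, 120, 127, 117, 118, 118, 112, 131, 163, 202, 200, 196, 203, 211, 200, 196, 178, 157, 110, 121, 114, 105, 13, 31]
-0.02 [19, 13, 89, 106, 114, 124, 173, 186, 195, 203, 205, 205, 197, 184, 176, 159, 120, 115, 124, 125, 104, 113, 114, 116, 107, 118, 124, 109, 117, 117, 116, 122, 118, 111, 128, 168, 183, 190, 196, 216, 237, 253, 252, 240, 189, 183, 200, 208, 179, 20, 50]
0.0 [15, 14, 101, 114, 119, 119, 162, 186, 195, 206, 208, 206, 198, 184, 176, 161, 121, 113, 117, 114, 116, 112, 122, 114, 128, 197, 203, 202, 194, 207, 200, 197, 166, 179, 184, 238, 250, 253, 254, 254, 254, 253, 251, 238, 191, 191, 197, 203, 187, 16, 51]
```

Both placed rollers sit at ±72 mm, so the middle bed is free (gap ±47 mm). Placing the last one.

```bash

python3 -m crank '[35,-10,20,0,0,0,255,70,-20,40,0,0,0,255,105,-30,60,0,0,0,255,135,-34,75,0,0,0,255,144,-34,85,0,0,0,255]' | grep -E 'pos|grip_f'
python3 -m crank '[0,0,30,0,0,0,255,0,0,60,0,0,0,255,0,0,90,0,0,0,255,0,0,120,0,0,0,255,0,0,130,0,0,0,255]' | grep -E 'pos|ft|grip_f'
python3 - <<'E'
from rig import robot
from h import *
o=robot.get_obs(); M=R.from_quat(o["tool_rot"]).as_matrix(); a=np.radians(34.02); l=np.array([np.cos(a),np.sin(a)]);u=np.array([-l[1],l[0]]);C=np.array([.4155,.355])
print((o["position"][:2]-C)@l,(o["position"][:2]-C)@u,o["position"][2],np.degrees(np.arctan2(M[1,1],M[0,1])),M[:2,2],o["ft_force"])
E
```

```text
position: [0.4127, 0.3538, 0.2148]
grip_force: 40.0
position: [0.4162, 0.351, 0.0831]
ft_force: [0.1, -0.1, -4.0]
grip_force: 40.0
-0.0016204034907225402 -0.00367488211895622 0.08307057086054984 34.17139684318425 [-0.00520519 -0.00318301] [ 0.12356727 -0.12832798 -3.9593209 ]
```

```bash

python3 -m crank '[0,1,15,0,0,0,255,0,1,30,0,0,0,255,0,1,40,0,0,0,255,0,1,47,0,0,0,255,0,1,50,0,0,0,255]' | grep -E 'pos|ft|grip'
python3 -m crank '[0,0,1,0,0,0,255,0,0,2,0,0,0,255,0,0,3,0,0,0,255,0,0,3,0,0,0,255,0,0,3,0,0,0,255]' | grep -E 'pos|ft|grip'
```

```text
position: [0.4188, 0.3529, 0.0362]
ft_force: [-0.6, -0.8, -3.0]
grip_width: 0.0494
grip_force: 40.0
position: [0.4187, 0.3532, 0.0341]
ft_force: [-0.6, -0.9, -4.1]
grip_width: 0.0491
grip_force: 40.0
```

```bash

python3 -m crank '[0,0,2,0,0,0,255,0,0,4,0,0,0,255,0,0,4,0,0,0,255,0,0,4,0,0,0,255,0,0,4,0,0,0,255]' | grep -E 'pos|ft|grip'
python3 -m crank '[0,0,1,0,0,0,255,0,0,1,0,0,0,255,0,0,1,0,0,0,150,0,0,1,0,0,0,82,0,0,1,0,0,0,82]' | grep -E 'pos|ft|grip'
python3 -m crank '[0,0,0,0,0,0,82,0,0,0,0,0,0,82,0,0,0,0,0,0,82,0,0,-6,0,0,0,82,0,0,-14,0,0,0,82]' | grep -E 'pos|ft|grip'
```

```text
position: [0.4187, 0.3532, 0.0299]
ft_force: [-0.3, 0.4, 0.9]
grip_width: 0.0491
grip_force: 40.0
position: [0.4188, 0.3532, 0.029]
ft_force: [-0.1, 0.2, 0.3]
grip_width: 0.0557
grip_force: 0.0
position: [0.4179, 0.3527, 0.0423]
ft_force: [-0.3, 0.5, 0.1]
grip_width: 0.0593
grip_force: 0.0
```

Next I'll lift straight up, back off and verify.

```bash

python3 -m crank '[0,0,-30,0,0,0,82,0,0,-70,0,0,0,82,0,0,-110,0,0,0,82,-30,0,-150,0,0,0,82,-60,0,-190,0,0,0,82]' | grep -E 'pos|ft|grip'
python3 -m crank '[-60,30,-60,0,0,0,82,-60,30,-60,0,0,0,82,-60,30,-60,0,0,0,82,-60,30,-60,0,0,0,82,-60,30,-60,0,0,0,82]' | grep -E 'pos|ft|grip'
python3 case2.py w26; python3 - <<'E'
from h import *
from rig import robot
w=load("w26"); g=cv2.cvtColor(w["pixels"],cv2.COLOR_RGB2GRAY); a=np.radians(34.02); l=np.array([np.cos(a),np.sin(a),0]);u=np.array([-l[1],l[0],0]);C=np.array([.4155,.355,.04])
for y in (-.075,-.04,-.0,.03,.055):
    r=[]
    for x in np.arange(-.125,.126,.005):
        p=np.round(proj(w,C+x*l+y*u)).astype(int); r.append(int(g[p[1],p[0]]) if 0<=p[1]<384 and 0<=p[0]<512 else -1)
    print(y,r)
for x in (-.072,0,.072):
    print("axial",x,[int(g[tuple(np.clip(np.round(proj(w,C+x*l+y*u+[0,0,.01])).astype(int)[::-1],0,383))]) for y in np.arange(-.08,.081,.008)])
d,s=grab(robot,"side","d26"),grab(robot,"scene","s26"); d0,s0=load("side0"),load("scene0")
# bystander / lamp change check: mean abs diff around start positions
for n,P in dict(caliper=(.735,-.127,.01),tape=(.691,.25,.02),screw=(.354,.17,.01),jar=(.632,-.439,.05),lamp=(.692,.162,.07)).items():
    for c,c0 in ((d,d0),(s,s0)):
        x,y=np.round(proj(c,P)).astype(int); print(n,round(float(np.abs(c["pixels"][y-12:y+13,x-12:x+13].astype(int)-c0["pixels"][y-12:y+13,x-12:x+13]).mean()),1),end=" ")
print(robot.get_obs()["time"])
E
```

```text
position: [0.446, 0.3119, 0.2222]
ft_force: [1.3, 1.0, -0.8]
grip_width: 0.059
grip_force: 0.0
position: [0.504, 0.2785, 0.2791]
ft_force: [-0.0, -0.6, -0.9]
grip_width: 0.0591
grip_force: 0.0
tcp [0.5029 0.2787 0.2781] ang 34.1663820020383 0.05882222337637776
bot [141 141 145 143 142 141 141 141 142 142 142 149 148 141]
px (np.float64(127.625), np.float64(141.0)) (np.float64(327.875), np.float64(141.0)) len 0.2596292785139207 case ang 34.02823933999207 C [0.4149 0.356 ]
bed 0.071 shift x 109.1 y 41.6 mm tool az 0.1
bed 0 shift x 109.3 y -29.4 mm tool az 0.1
bed -0.071 shift x 109.5 y -100.4 mm tool az 0.1
-0.075 [27, 13, 54, 164, 176, 185, 180, 100, 165, 168, 173, 192, 176, 172, 165, 175, 145, 152, 169, 178, 101, 106, 110, 111, 106, 108, 111, 106, 112, 105, 108, 105, 106, 107, 103, 104, 101, 97, 101, 106, 100, 103, 102, 91, 106, 99, 104, 104, 95, 12, 21]
-0.04 [15, 15, 78, 150, 156, 115, 146, 175, 185, 194, 193, 194, 190, 175, 169, 155, 116, 106, 110, 110, 106, 159, 174, 183, 197, 195, 197, 188, 178, 171, 148, 110, 109, 105, 149, 228, 246, 251, 253, 254, 254, 252, 250, 237, 190, 121
[... 531 characters left out ...]
 47]
0.055 [14, 13, 80, 107, 111, 111, 107, 76, 108, 65, 62, 67, 51, 129, 117, 187, 176, 182, 185, 179, 147, 184, 177, 186, 91, 116, 93, 63, 160, 190, 182, 187, 160, 196, 203, 191, 184, 169, 90, 115, 98, 153, 186, 145, 184, 190, 195, 187, 166, 14, 45]
axial -0.072 [21, 185, 183, 193, 193, 195, 195, 195, 194, 197, 196, 198, 198, 198, 198, 81, 60, 92, 186, 12, 15]
axial 0 [20, 109, 106, 139, 195, 195, 192, 194, 196, 194, 196, 197, 197, 234, 254, 254, 111, 112, 187, 17, 14]
axial 0.072 [21, 107, 150, 196, 254, 254, 254, 254, 199, 201, 202, 254, 254, 254, 254, 107, 108, 171, 192, 16, 14]
caliper 5.7 caliper 5.2 tape 15.4 tape 11.2 screw 13.9 screw 20.9 jar 3.8 jar 2.8 lamp 21.3 lamp 26.1 66.7333
```

All three tubes lie at -72, 0 and +72 mm in the beds, with their stubs towards the handle. The robot is clear, so I'm handing in.

```bash
python3 -c "
from rig import robot
print(robot.hand_in())"
```

```text
the job is handed in; nothing more can be done
None
```

The job is handed in, with no verdict returned: all three rollers were rolled onto the line, the lamp was on (about 0.9 rad measured) and the trigger was fully pressed; all three rollers now lie in their own beds with stubs towards the handle, and nothing else was knowingly touched.

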